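# Clamp an asphalt core with the extension bar

## Task

Lock the asphalt core in its fixture: take the steel extension bar from its cradle, push its socket fully home on the clamp handle's stub, and use the bar to swing the handle past its dead point until it rests locked on its stop. Ease it over with no more force than it needs (never jam or ram the bar, and do not push on the fixture or handle with the gripper itself), then draw the bar off and lay it back in the cradle the way it lay. Leave the tin, the tape and the spare core alone.

Things in the scene. Friction and masses are not known exactly. Their poses are not given: they have to be found in the camera images.
- fixture: Bolted grey steel plate 150 x 310 x 15 mm with the clamp. Origin on the bench under the handle's pivot; z up. Along its own +y: plate edge at -60 mm, pivot post (0), link, plunger in a guide block (67 to 101 mm, 71 mm high), rubber pad, core, V jaw (70 mm high), plate edge at 250 mm. All it carries, handle included, counts as the fixture.
- pivot (a point): Centre of the handle's pivot, 55 mm above the bench; axes as fixture. Handle and stub are level at this height. The stub hangs on an upright swivel pin 30 mm out along the handle: it can lean up to 0.25 rad either way (stiff, about 0.08 N m) and starts at some lean that no pose here shows; take up this play before the load.
- lever (a joint): Handle angle in rad, counter-clockwise from above: 0 open stop (starts there), 1.047 dead point, 1.217 closed stop. From the pivot the handle points along the angle (joint - 2.618) counted from fixture +x. A spring resists up to the dead point (most, about 0.8 to 1.1 N m, some 0.5 rad before it, differing with how the jaw is set), then pulls it closed and keeps it.
- shoulder (a point): On the handle's axis 40 mm from the pivot, where the stub's square shoulder (24 x 18 mm) stands when the stub is straight. x points out along the handle, z up. The stub beyond it: 14 mm square, 46 mm long, last 3 mm narrowed to 13 mm. Fully home, the bar's mouth meets the shoulder.
- bar: Extension bar: dark square steel bar 24 x 24 x 160 mm, 0.3 kg, with a 16.8 mm square socket 46 mm deep in its +x end; the other end is solid. Origin at the centre of its underside, x along the bar to the socket end, z up.
- bar_mouth (a point): Centre of the socket's mouth, the end of the bar at +80 mm along its x, 12 mm above its underside.
- bar_mid (a point): Middle of the bar (its centre), axes as bar.
- cradle: Fixed wooden bar rest, 150 mm long along x: two notched blocks 72 mm wide centred 58 mm either side of its middle, 94 mm open between them down to a strip 8 mm high. Notch floors 45 mm above the bench, notches 36 mm wide, horns up to 59 mm. The bar lies in them along x, socket end to +x, centre at cradle_mid.
- cradle_mid (a point): Where the bar's centre belongs: midway between the two notches, 57 mm above the bench; axes as cradle.
- core: Asphalt core to be clamped: speckled black disc 94 mm across, 60 mm high, 0.95 kg, standing on the base plate in front of the V jaw, its axis about 160 mm ahead of the pivot. Origin at the centre of its underside. Need not be touched by the robot.
- pad: Rubber pad on the plunger's end, 28 mm across, which presses on the core when the handle is locked. Origin on its face, at the plunger's axis; y towards the core.
- tin: Bystander: open steel sample tin 84 mm across, 85 mm high; origin at the centre of its underside.
- tape: Bystander: roll of clear tape standing flat, 90 mm across, 48 mm high; origin at the centre of its underside.
- spare_core: Bystander: asphalt disc 100 mm across, 45 mm high; origin at the centre of its underside.

How it is judged (in metres and radians):
On the way, in this order (a step that is already met when the one before it is completed fails the run):
1. the bar is pushed fully home on the stub (its mouth within 6 mm of the shoulder) while the handle is still open (distance between bar_mouth and shoulder below 0.006 m and value of joint lever below 0.6 rad), for 0.1 s.
2. the handle is past its dead point and on its closed stop, with the bar still on the stub (value of joint lever above 1.17 rad and distance between bar_mouth and shoulder below 0.02 m), for 0.2 s.
At the end, for the whole second after the job is handed in: The handle rests on its closed stop past the dead point (joint above 1.17), the pad presses the core (over 4 N), and the bar lies at rest in the cradle's notches, within 20 mm of its place and 0.15 rad of the cradle's line, socket end the same way as before (value of joint lever above 1.17 rad and contact force between pad and core above 4 N and horizontal distance between bar_mid and cradle_mid below 0.02 m and z of bar_mid in the frame of cradle_mid below 0.006 m and x of bar_mouth in the frame of cradle_mid above 0.05 m and angle between the x axis of bar and the x axis of cradle, either way round below 0.15 rad and linear speed of bar below 0.02 m/s); the robot touches nothing.
It fails at once if the bar is jammed or rammed on the fixture or handle (contact forces in the socket over 110 N in all) (contact force between bar and fixture above 110 N).
It fails at once if the gripper or arm pushes on the fixture or handle itself (over 3 N) (contact force between any of the fingers, the arm and fixture above 3 N).
It fails at once if the tin, tape or spare core is disturbed (moved over 15 mm) (distance of any of tin, tape, spare_core from where it was at the start of the episode above 0.015 m).
It also fails if it takes over 72 s, if anything falls off the work surface, if the arm or the gripper's body presses on something with over 40 N, if the wrist force passes 120 N, or if a joint passes its speed limit or range.

## Robot

A 6-joint arm with a two-finger parallel gripper is mounted at the origin on the work surface. World frame = base frame: x ahead of the robot, y to its left, z up, the work surface at z = 0. Lengths are in mm, angles in degrees, forces in N, time in s.
With the tool pointing down it reaches from about 350 to 850 mm from the base axis. Payload 8.1 kg.
Tool frame: the origin (TCP) lies midway between the tips of the shut fingers; the grasp point (between the pads) lies 19 mm behind it (hold_point_z is the distance from the TCP to the grasp point, in mm); z points along the fingers, y is the direction in which the jaws open and shut (so a half turn about z gives the same grasp; the last joint's range is limited). The gripper opens to 85 mm and grips with 20 to 120 N. Pads are 22 mm wide; open, the fingers measure 114 mm over their backs; the gripper's body (76 mm by 85 mm) begins 54 mm behind the grasp point. The pads swing forward as they close: fully open they stand 13 mm farther back than shut.
Start: joints at [58.419, 7.471, 85.268, -0, 87.261, -4.893], TCP at [269.463, 536.092, 197.592] pointing down, gripper open.
Joint ranges: [-169.43, 169.43], [-51.17, 129.36], [1.28, 143.12], [-76.62, 256.62], [0, 156.53], [-152.29, 152.29]. Speed limits (degrees/s): [136.94, 136.94, 159.86, 180, 180, 180].

## Interface

Orientations are given as [roll, pitch, yaw] about the fixed x, y, z axes, in that order (R = Rz(yaw) Ry(pitch) Rx(roll)).
In Python, from bench import sense, snapshot, camera_params, hand_in, hold_point_z gives the robot as it stands.
- The arm moves only by the tool servo_tool, never from a script. Its argument "motion" is a list of rows, each a list of 7 numbers: the finger opening in mm, from 0 to 85.4, then the shift along the tool's x, y, z in mm, then the turn, a rotation vector about the tool's x, y, z in rad. A call has 1 to 10 rows; each row shifts and turns the pose as measured when the row begins, along the tool's axes as they then stand; what a row does not reach is not made up. A row lasts 1/10 s, in which the tool goes at most 50 mm and 8.59 degrees, less where a joint would pass 70% of its speed; a pose out of reach is approached as far as the arm can. A call with a gripper value outside its range is refused whole. The fingers move at their own pace and stop on an object; "force" is the grip in N (left out, the last holds). Time passes only in rows, so rows that do not move let the fingers close. It gives the time, the measured TCP pose, the force and the opening at its end, in the units of the state.
- sense(): the state, without advancing time (a new reading comes with each control period).
- snapshot(name): name is "scene" or "top" or "wrist"; returns the picture (384x512x3 uint8, blue, green, red); there is no depth.
- camera_params(name): a dict with "fx", "fy", "cx", "cy" (pixels), "D" ([k1, k2, p1, p2, k3] as OpenCV has them; the pictures are not rectified), "R" (3x3) and "t" (3): a world point X has camera coordinates R X + t; the wrist camera has in their place "tool_from_camera" (4x4, takes a point from camera to tool coordinates, whose origin is the TCP and whose axes are the flange's). Camera axes: x right, y down, z forward; pixel columns grow to the right and rows downward; lengths in mm; the calibration is good to about 2 mm. A picture is of the moment at which its call begins: read the wrist's pose just before it. camera_params takes no time and is no camera call.
- hand_in(): hands the job in, once; it reports no verdict.
The state is a dict: "time": time; "joint_pos": joint angles; "qd": joint speeds; "joint_efforts": joint torques, N m; "tool_pos": TCP position; "tcp_rot": TCP orientation; "ft_force": force on the tool from outside, world axes, zero at the start; "wrist_torque": the same for the moment, N m; "finger_gap": finger opening in mm.
Only numpy, scipy, OpenCV 4.12 (cv2) and the standard library are available. Lean on these libraries where they do the work, as an engineer would, in place of code of your own. Each camera call takes 0.05 s, during which the arm holds its last target. There are 200 camera calls.

## Working session

There is one attempt and no reset: what is moved stays moved. The work goes in short steps, Python scripts to look and compute and a tool call to move; the robot and the scene stay as the last step left them, time stands still between calls to the robot, and variables do not carry over. Pictures are saved under pics/ and viewed, about 8 in all and at most 12, crops included, and the job is handed in when it is done.

Besides the shell and the picture viewer there is one more tool, called after ">>>" by a JSON object that holds its "fn" and its "kwargs", one argument or row to a line. servo_tool: Moves the arm, as the interface text tells. Its arguments: {"type":"object","properties":{"motion":{"type":"array"},"force":{"type":"number"}},"required":["motion"]}

```bash
ls; mkdir -p pics; python3 - <<'E'
from bench import *
import cv2
print(sense()); print(hold_point_z if not callable(hold_point_z) else hold_point_z())
for n in ("scene","top"):
    cv2.imwrite(f"pics/{n}0.png",cv2.resize(snapshot(n),None,fx=1.5,fy=1.5,interpolation=cv2.INTER_CUBIC))
for n in ("scene","top","wrist"): print(n,camera_params(n))
E
```

```text
pics
{'time': 0.0, 'joint_pos': array([ 5.84192407e+01,  7.51454679e+00,  8.53313108e+01, -5.88763610e-04,
        8.72603945e+01, -4.89395857e+00]), 'qd': array([ 0.0641801 , -0.02966547,  0.05083021, -0.03145466, -0.01797964,
       -0.02268049]), 'joint_efforts': array([-1.35203089e-03, -5.69409227e+01, -5.00545013e+01, -2.78984669e-05,
        1.49371993e-02,  6.46960373e-06]), 'tool_pos': array([269.13450121, 535.55935759, 196.53086219]), 'tcp_rot': array([-1.79894085e+02, -8.47867048e-03,  1.53313220e+02]), 'ft_force': array([ 0.05800058,  0.16044278, -0.75665944]), 'wrist_torque': array([-0.0001473 , -0.00574417,  0.03762275]), 'finger_gap': 85.60057131323335}
18.700000000000003
scene {'fx': 485.04278358907453, 'fy': 485.04278358907453, 'cx': 248.53656004441916, 'cy': 188.74496863212917, 'D': array([0.04162665, 0.        , 0.        , 0.        , 0.        ]), 'R': array([[ 0.88805273,  0.45932264, -0.0196228 ],
       [ 0.30654962, -0.62341106, -0.71929547],
       [-0.34262176,  0.63275695, -0.69442708]]), 't': array([-512.56338547, -141.01680375, 1662.5055176 ])}
top {'fx':
[... 274 characters left out ...]
95488e-04, -1.84362284e-01],
       [ 1.84356101e-01, -5.50185628e-03, -9.82844117e-01]]), 't': array([ -12.9129418 ,  572.70750507, 1160.23626187])}
wrist {'fx': 310.84264953572153, 'fy': 310.84264953572153, 'cx': 259.3562865647554, 'cy': 190.05592578733564, 'D': array([-0.07940399,  0.        ,  0.        ,  0.        ,  0.        ]), 'tool_from_camera': array([[-6.16271959e-04, -9.56182531e-01, -2.92770539e-01,
         7.47029486e+01],
       [ 9.99999763e-01, -6.79587465e-04,  1.14553362e-04,
         1.15503184e+00],
       [-3.08497112e-04, -2.92770399e-01,  9.56182722e-01,
        -1.76633594e+02],
       [ 0.00000000e+00,  0.00000000e+00,  0.00000000e+00,
         1.00000000e+00]])}
```

View pics/scene0.png

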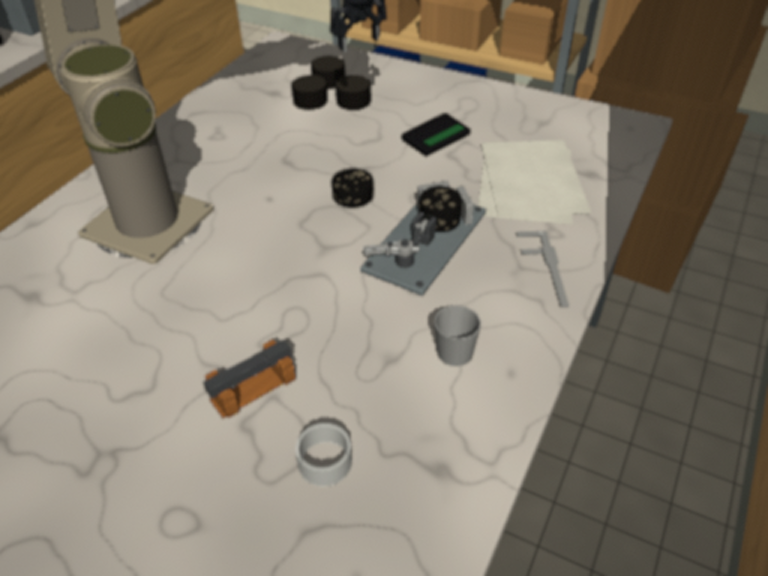

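View pics/top0.png

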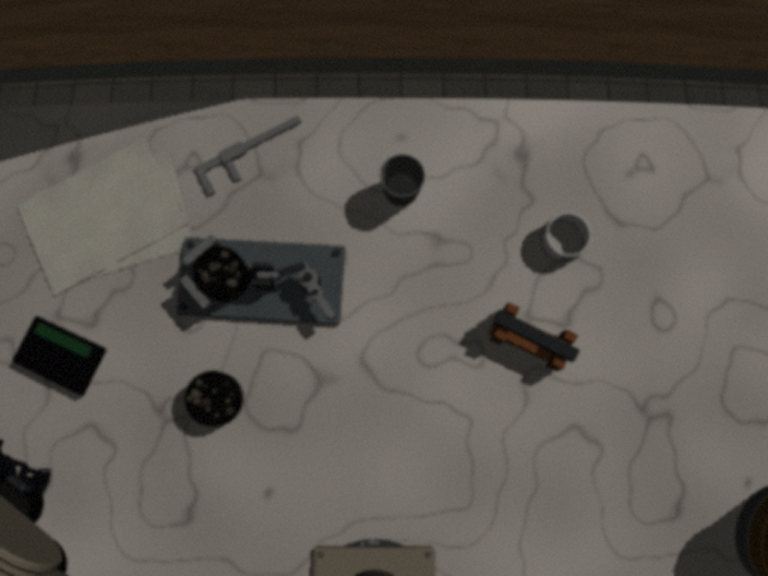

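The top view shows the fixture with its plate corners near (182,238), (346,246), (340,325), (177,318), the pivot near (308,277) and the handle running down-right to about (330,315). The bar lies in the cradle from (497,315) to (577,353). The tape is at (567,237), the tin at (403,178) and the spare core at (214,398).

```bash
cat > h.py <<'E'
import numpy as np, cv2
from scipy.spatial.transform import Rotation as Ro
from bench import *
def cam(n,s=None):
    p=camera_params(n); K=np.array([[p['fx'],0,p['cx']],[0,p['fy'],p['cy']],[0,0,1.]])
    if n=='wrist':
        s=s or sense(); T=np.eye(4); T[:3,:3]=Ro.from_euler('xyz',s['tcp_rot'],degrees=True).as_matrix(); T[:3,3]=s['tool_pos']
        W=np.linalg.inv(T@p['tool_from_camera']); return K,p['D'],W[:3,:3],W[:3,3]
    return K,p['D'],np.array(p['R']),np.array(p['t'])
def back(c,uv,z):
    K,D,R,t=c; q=cv2.undistortPoints(np.array(uv,float).reshape(-1,1,2),K,D)[:,0]
    d=np.c_[q,np.ones(len(q))]@R; C=-R.T@t
    return C+d*((np.asarray(z,float)-C[2])/d[:,2])[:,None]
def proj(c,X):
    K,D,R,t=c; return cv2.projectPoints(np.array(X,float).reshape(-1,1,3),cv2.Rodrigues(R)[0],t,K,D)[0][:,0]
def tomove(pos,rpy):
    """shift in tool axes and rotvec (tool) from current pose to the target"""
    s=sense(); R=Ro.from_euler('xyz',s['tcp_rot'],degrees=True)
    return R.inv().apply(np.array(pos)-s['tool_pos']).round(1),(R.inv()*Ro.from_euler('xyz',rpy,degrees=True)).as_rotvec().round(3)
E
python3 - <<'E'
from h import *
np.set_printoptions(suppress=True,precision=1)
c=cam('top')
print(back(c,np.array([(182,238),(346,246),(340,325),(177,318)])/1.5,[15]*4))
print('pivot,tip',back(c,np.array([(308,277),(330,315)])/1.5,[65,55]))
b=back(c,np.array([(497,315),(577,353)])/1.5,[69,69]);print(b,b.mean(0),np.linalg.norm(b[1]-b[0]),np.degrees(np.arctan2(*(b[0]-b[1])[1::-1])))
print(back(c,np.array([(567,237),(403,178),(214,398)])/1.5,[48,85,45]))
E
```

```text
[[674.5 368.   15. ]
 [657.6  52.5  15. ]
 [507.2  62.4  15. ]
 [519.7 369.1  15. ]]
pivot,tip [[587.7 118.   65. ]
 [520.1  78.2  55. ]]
[[ 517.7 -220.1   69. ]
 [ 448.7 -362.3   69. ]] [ 483.2 -291.2   69. ] 158.0814598774118 64.14732251973032
[[ 667.4 -361.5   48. ]
 [ 768.   -53.7   85. ]
 [ 371.3  285.6   45. ]]
```

>>> {"fn": "servo_tool", "kwargs": {
  "motion": [
    [85,-42,-26,0,0,0,0],
    [85,-42,-26,0,0,0,0],
    [85,-42,-26,0,0,0,0],
    [85,-42,-26,0,0,0,0],
    [85,-42,-26,0,0,0,0],
    [85,-42,-26,0,0,0,0],
    [85,-42,-26,0,0,0,0],
    [85,-42,-26,0,0,0,0],
    [85,-42,-26,0,0,0,0],
    [85,-42,-26,0,0,0,0]
  ]
}}

```text
time: 1.1
tool_pos: [527.2, 110.5, 191.5]
tcp_rot: [-179.6, -0.3, 154.0]
ft_force: [-0.2, 1.0, 1.0]
finger_gap: 84.8
```

>>> {"fn": "servo_tool", "kwargs": {
  "motion": [
    [85,0,0,0,0,0,0.148],
    [85,0,0,0,0,0,0.148],
    [85,0,0,0,0,0,0.148],
    [85,0,0,0,0,0,0.148],
    [85,0,0,0,0,0,0.148],
    [85,0,0,0,0,0,0.148],
    [85,0,0,0,0,0,0.148],
    [85,0,0,0,0,0,0.148],
    [85,0,0,0,0,0,0.148],
    [85,0,0,0,0,0,0.148]
  ]
}}

```text
time: 2.1
tool_pos: [526.9, 101.0, 185.4]
tcp_rot: [-179.3, 0.7, 67.8]
ft_force: [1.1, -0.6, 0.1]
finger_gap: 85.0
```

```bash
python3 - <<'E'
from h import *
s=sense(); print(s['tool_pos'],s['tcp_rot']); im=snapshot('wrist'); np.save('w1.npy',im)
import pickle; pickle.dump(s,open('w1.pkl','wb'))
cv2.imwrite('pics/w1.png',cv2.resize(im,None,fx=1.5,fy=1.5,interpolation=cv2.INTER_CUBIC))
E
```

```text
[526.86574471 100.97081376 185.36962605] [-179.25691684    0.72982707   67.81106086]
```

View pics/w1.png

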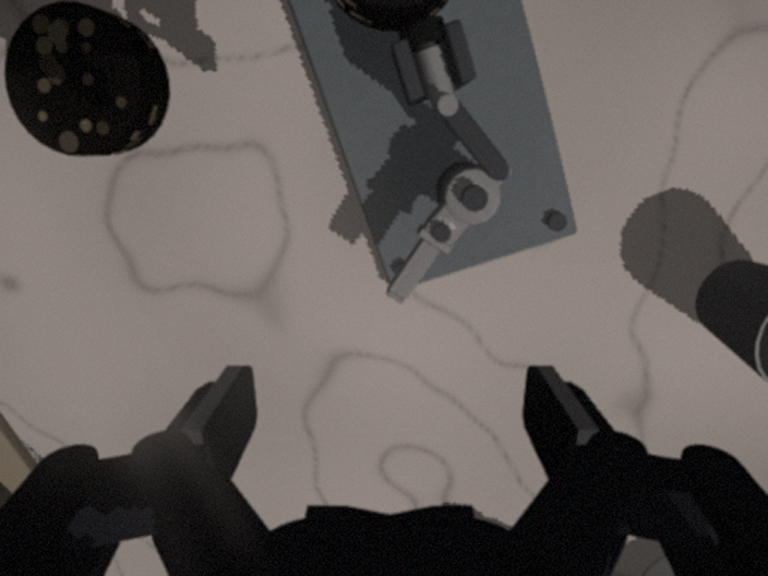

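The wrist view shows the pivot at (472,196), the swivel pin at (440,231), the stub's end edge from (388,291) to (404,301), and near plate corners at (577,231) and (388,284).

```bash
python3 - <<'E'
from h import *
import pickle
np.set_printoptions(suppress=True,precision=1)
c=cam('wrist',pickle.load(open('w1.pkl','rb')))
P=back(c,np.array([(472,196),(440,231),(396,296),(577,231),(388,284),(524,0),(290,0)])/1.5,[67,65,62,15,15,15,15])
print(P)
a=lambda v:np.degrees(np.arctan2(v[1],v[0]))
print('plate edges yaw',a(P[5]-P[3])-90,a(P[6]-P[4])-90,a(P[3]-P[4]))
m=(P[3]+P[4])/2
for y in (-2,-2.7,-3.5):
    f=np.radians(y); print(y,m+60*np.array([-np.sin(f),np.cos(f),0]))
print('handle',a(P[1]-P[0]),np.linalg.norm(P[1]-P[0]),'stub',a(P[2]-P[1]),np.linalg.norm((P[2]-P[1])[:2]))
im=np.load('w1.npy')[95:215,220:360]; cv2.imwrite('pics/w1c.png',cv2.resize(im,None,fx=5.5,fy=5,interpolation=cv2.INTER_CUBIC)) 
E
```

```text
[[589.7 121.5  67. ]
 [563.4 107.7  65. ]
 [520.2  76.4  62. ]
 [661.   58.1  15. ]
 [512.2  72.8  15. ]
 [672.8 223.8  15. ]
 [527.  283.3  15. ]]
plate edges yaw -4.068231428553901 -4.0302347774145915 -5.640108489160438
-2 [588.7 125.4  15. ]
-2.7 [589.4 125.4  15. ]
-3.5 [590.2 125.3  15. ]
handle -152.38853545279147 29.79871117567938 stub -144.01084030610824 53.33783927428045
```

>>> {"fn": "servo_tool", "kwargs": {
  "motion": [
    [85,-46,15,0,0,0,0],
    [85,-46,15,0,0,0,0],
    [85,-46,15,0,0,0,0],
    [85,-46,15,0,0,0,0.06],
    [85,-46,15,0,0,0,0],
    [85,-46,15,0,0,0,0],
    [85,-46,15,0,0,0,0],
    [85,0,0,0,0,0,0]
  ]
}}

```text
time: 2.95
tool_pos: [490.6, -245.5, 185.0]
tcp_rot: [-179.1, 0.8, 65.5]
ft_force: [0.9, 0.1, 0.5]
finger_gap: 85.0
```

```bash
python3 - <<'E'
from h import *
s=sense(); print(s['tool_pos'],s['tcp_rot']); im=snapshot('wrist')
import pickle; pickle.dump(s,open('w2.pkl','wb'))
cv2.imwrite('pics/w2.png',cv2.resize(im,None,fx=1.5,fy=1.5,interpolation=cv2.INTER_CUBIC))
E
```

```text
[ 490.62819862 -245.47462809  185.02629667] [-179.09258719    0.78718875   65.53188978]
```

View pics/w2.png

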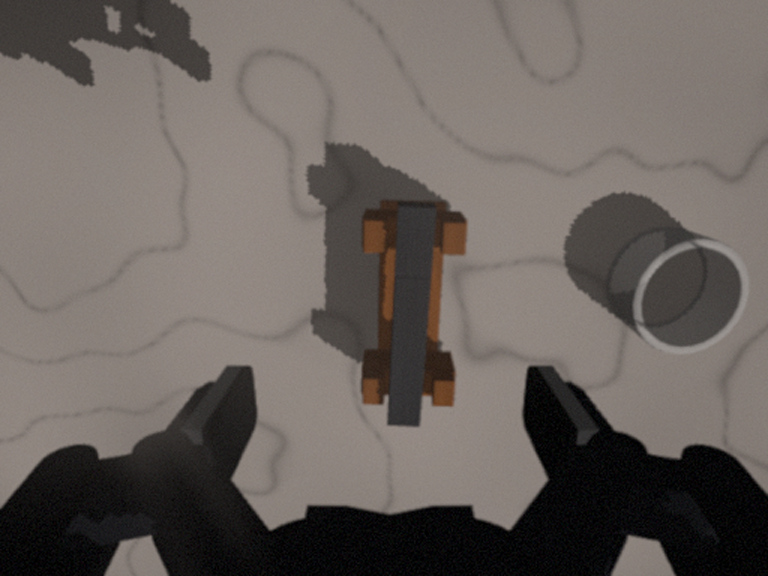

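```bash
python3 - <<'E'
from h import *
import pickle
np.set_printoptions(suppress=True,precision=1)
im=cv2.imread('pics/w2.png')[190:300,340:490]
cv2.imwrite('pics/w2c.png',cv2.convertScaleAbs(cv2.resize(im,None,fx=5,fy=5,interpolation=cv2.INTER_CUBIC),alpha=1.8,beta=0))
c=cam('wrist',pickle.load(open('w2.pkl','rb')))
P=back(c,np.array([(404,425),(417,208),(412,277)])/1.5,[69]*3)
d=P[1]-P[0]; print(P,np.linalg.norm(d),np.degrees(np.arctan2(d[1],d[0])),(P[0]+P[1])/2,np.linalg.norm(P[2]-P[1]))
E
```

```text
[[ 448.  -361.    69. ]
 [ 519.5 -219.8   69. ]
 [ 498.6 -259.7   69. ]] 158.2592493361866 63.125819019887196 [ 483.7 -290.4   69. ] 45.09341425488309
```

View pics/w2c.png

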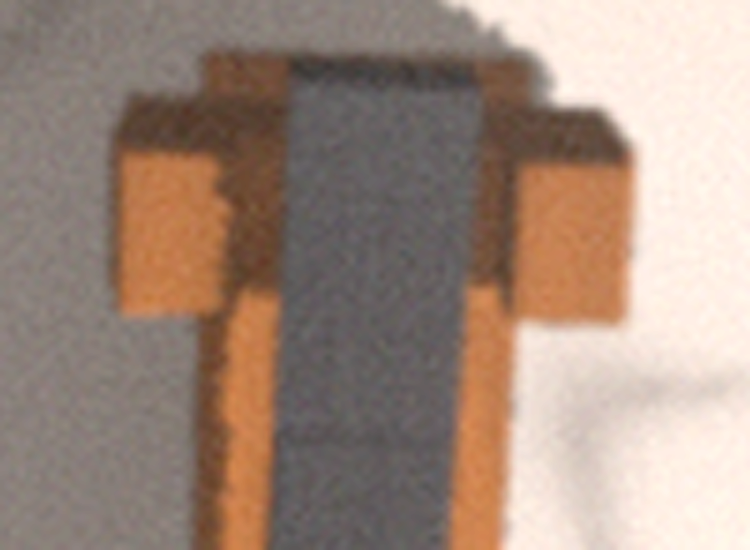

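The wrist crop shows the dark mouth at the far end and a seam 45 mm from it, so the socket faces +63°.

```bash
python3 - <<'E'
from h import *
print(tomove((474.7,-308.2,110),(180,0,63.1)))
E
```

```text
(array([-65.2,  13.3,  75.5]), array([-0.016,  0.013,  0.043]))
```

>>> {"fn": "servo_tool", "kwargs": {
  "motion": [
    [85,-32,7,38,-0.016,0.013,0.043],
    [85,-33,7,37,0,0,0],
    [85,0,0,0,0,0,0],
    [85,0,0,0,0,0,0]
  ]
}}

```text
time: 3.4
tool_pos: [477.0, -304.7, 110.7]
tcp_rot: [179.9, -0.2, 63.6]
ft_force: [0.6, 0.3, 0.8]
finger_gap: 84.9
```

```bash
python3 - <<'E'
from h import *
print(sense()['tool_pos'],sense()['tcp_rot'])
print(tomove((474.7,-308.2,38),(180,0,63.1)))
E
```

```text
[ 477.018193   -304.68055468  110.72658926] [179.87326661  -0.19773883  63.64553459]
(array([-4.4, -0.7, 72.7]), array([ 0.002, -0.003,  0.01 ]))
```

>>> {"fn": "servo_tool", "kwargs": {
  "motion": [
    [85,-4,-1,25,0,0,0.01],
    [85,0,0,25,0,0,0],
    [85,0,0,22,0,0,0],
    [85,0,0,0,0,0,0]
  ]
}}

```text
time: 3.8
tool_pos: [479.7, -303.8, 41.7]
tcp_rot: [179.5, -0.2, 63.7]
ft_force: [-0.4, 0.3, -1.4]
finger_gap: 85.1
```

>>> {"fn": "servo_tool", "kwargs": {
  "motion": [
    [20,0,0,0,0,0,0],
    [20,0,0,0,0,0,0],
    [20,0,0,0,0,0,0],
    [20,0,0,0,0,0,0],
    [20,0,0,0,0,0,0],
    [20,0,0,0,0,0,0],
    [20,0,0,0,0,0,0],
    [20,0,0,0,0,0,0]
  ],
  "force": 70
}}

```text
time: 4.6
tool_pos: [485.0, -304.4, 50.0]
tcp_rot: [178.9, -0.1, 63.9]
ft_force: [-0.0, -0.6, -0.4]
finger_gap: 19.9
```

```bash
python3 - <<'E'
from h import *
s=sense(); print(s); im=snapshot('wrist'); print(sense()['tool_pos'],sense()['time'])
cv2.imwrite('pics/w3.png',im)
E
```

```text
{'time': 4.6, 'joint_pos': array([-37.4861672 ,   9.00372998,  99.51881135,   0.36751989,
        70.45517013, -11.54561461]), 'qd': array([-0.13561141,  0.04189539, -0.03268188,  0.03723192,  0.02244167,
       -0.02368579]), 'joint_efforts': array([ 3.75789427e-02, -5.44882929e+01, -4.62311053e+01,  4.44344420e-02,
       -1.30264526e-01, -1.16639449e-04]), 'tool_pos': array([ 484.95176791, -304.37063491,   50.01086733]), 'tcp_rot': array([ 1.78929003e+02, -1.36905061e-01,  6.39408648e+01]), 'ft_force': array([-0.00828806, -0.6259494 , -0.42714125]), 'wrist_torque': array([ 0.03038432,  0.02033939, -0.00140792]), 'finger_gap': 19.918809772230368}
[ 484.94451938 -304.36007624   49.96663016] 4.65
```

View pics/w3.png

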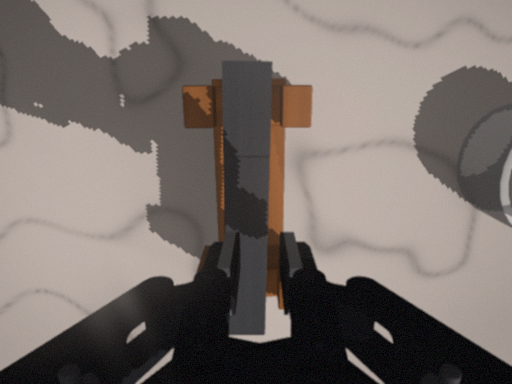

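```bash
python3 - <<'E'
from h import *
np.set_printoptions(suppress=True,precision=1)
c=cam('wrist')
for z in (60,69,78,86):
    P=back(c,[(247,333),(247,62),(222,62),(272,62),(229,333),(265,333)],[z]*6); d=P[1]-P[0]
    print(z,np.linalg.norm(d),np.degrees(np.arctan2(d[1],d[0])),(P[0]+P[1])/2,np.linalg.norm(P[2]-P[3]),np.linalg.norm(P[4]-P[5]))
print(proj(c,[sense()['tool_pos']]))
im=cv2.imread('pics/w3.png')[215:345,180:340]
cv2.imwrite('pics/w3c.png',cv2.convertScaleAbs(cv2.resize(im,None,fx=4.5,fy=4.5,interpolation=cv2.INTER_CUBIC),alpha=2.5,beta=20))
E
```

```text
60 166.62030969003433 63.223130138925235 [ 482.1 -293.    60. ] 25.22216983375391 23.901139991893583
69 157.62704489174746 63.22313013892523 [ 483.9 -289.9   69. ] 23.8608132708938 22.611085488166577
78 148.63378009346056 63.223130138925235 [ 485.7 -286.8   78. ] 22.49945670803375 21.32103098443952
86 140.63976693942774 63.223130138925235 [ 487.2 -284.    86. ] 21.28936198549132 20.174315870015455
[[259.6 223.9]]
```

View pics/w3c.png

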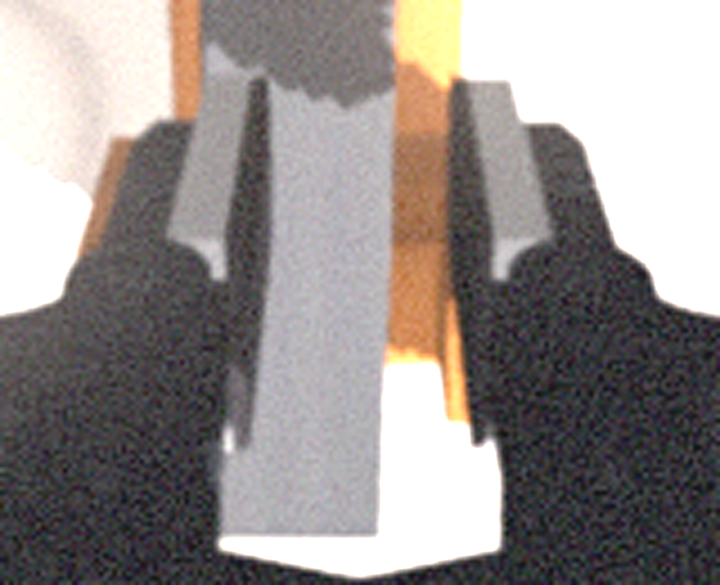

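```bash
python3 - <<'E'
from h import *
np.set_printoptions(suppress=True,precision=1)
K,D,_,_=cam('wrist'); W=np.linalg.inv(camera_params('wrist')['tool_from_camera']); c=(K,D,W[:3,:3],W[:3,3])
print('open: obs (168,245),(350,245)')
for h in (42.5,50):
  for z in (0,-13,-19,-30,-40): print(h,z,proj(c,[(11,-h,z),(11,h,z),(-11,h,z)]).ravel())
print('closed: obs (237,233),(281,233)')
for h in (10,12,14):
  for z in (0,-10,-20,-30,-40): print(h,z,proj(c,[(11,-h,z),(11,h,z),(-11,h,z)]).ravel())
E
```

```text
open: obs (168,245),(350,245)
42.5 0 [189.5 207.1 329.6 206.9 327.2 239.8]
42.5 -13 [184.6 214.9 334.5 214.8 331.7 249.6]
42.5 -19 [182.1 219.  337.  218.8 334.  254.6]
42.5 -30 [177.2 227.1 342.1 226.9 338.7 264.5]
42.5 -40 [172.  235.4 347.3 235.2 343.4 274.6]
50 0 [177.3 207.  341.8 206.9 339.  239.8]
50 -13 [171.6 214.9 347.6 214.8 344.3 249.5]
50 -19 [168.7 218.9 350.5 218.8 347.  254.4]
50 -30 [162.8 227.  356.4 226.8 352.4 264.3]
50 -40 [156.8 235.3 362.5 235.1 357.9 274.4]
closed: obs (237,233),(281,233)
10 0 [243.  207.1 276.1 207.1 275.5 240.1]
10 -10 [242.1 213.1 277.  213.  276.4 247.5]
10 -20 [241.2 219.7 278.  219.7 277.3 255.8]
10 -30 [240.1 227.2 279.1 227.2 278.3 264.9]
10 -40 [238.9 235.6 280.4 235.6 279.5 275.2]
12 0 [239.7 207.1 279.4 207.  278.7 240.1]
12 -10 [238.7 213.1 280.5 213.  279.7 247.5]
12 -20 [237.5 219.7 281.7 219.7 280.8 255.7]
12 -30 [236.2 227.2 283.  227.2 282.1 264.9]
12 -40 [234.8 235.6 284.6 235.6 283.4 275.2]
14 0 [236.4 207.1 282.7 207.  281.9 240. ]
14 -10 [235.2 213.1 284.  213.  283.1 247.5]
14 -20 [233.8 219.7 285.4 219.7 284.4 255.7]
14 -30 [232.3 227.2 286.9 227.2 285.8 264.9]
14 -40 [230.6 235.6 288.7 235.5 287.4 275.1]
```

The bar has not moved: it is centred at (484,-290), yaw 63.2. The fingers, shut to 20 mm, appear to sit above its top, so the true tips look about 35 mm higher than the reported TCP. I'll open, re-centre and descend in small steps, watching the force.

>>> {"fn": "servo_tool", "kwargs": {
  "motion": [
    [85,0,0,-10,0,0,0],
    [85,0,0,-5,0,0,0],
    [85,0,0,0,0,0,0],
    [85,0,0,0,0,0,0],
    [85,0,0,0,0,0,0],
    [85,0,0,0,0,0,0]
  ]
}}

```text
time: 5.25
tool_pos: [484.7, -304.5, 66.6]
tcp_rot: [178.9, -0.1, 63.9]
ft_force: [0.9, -1.2, 1.5]
finger_gap: 85.1
```

```bash
python3 - <<'E'
from h import *
s=sense();print(s['tool_pos'],s['tcp_rot'],s['ft_force'])
print(tomove((474.9,-307.8,50),(180,0,63.2)))
im=snapshot('scene');c=cam('scene')
p=proj(c,[s['tool_pos'],s['tool_pos']+[0,0,37]]);print(p)
u,v=p[0].astype(int);cv2.imwrite('pics/s1.png',cv2.resize(im[v-90:v+50,u-90:u+90],None,fx=4.2,fy=4.2,interpolation=cv2.INTER_CUBIC)); print('crop origin',u-90,v-90)
E
```

```text
[ 484.65345439 -304.45537696   66.59473187] [ 1.78915493e+02 -1.33975099e-01  6.39249181e+01] [ 0.88147432 -1.16428494  1.51039205]
(array([-7.3, -7.6, 16.4]), array([ 0.019, -0.002,  0.013]))
[[162.239787   246.49874974]
 [160.16310637 237.1990022 ]]
crop origin 72 156
```

View pics/s1.png

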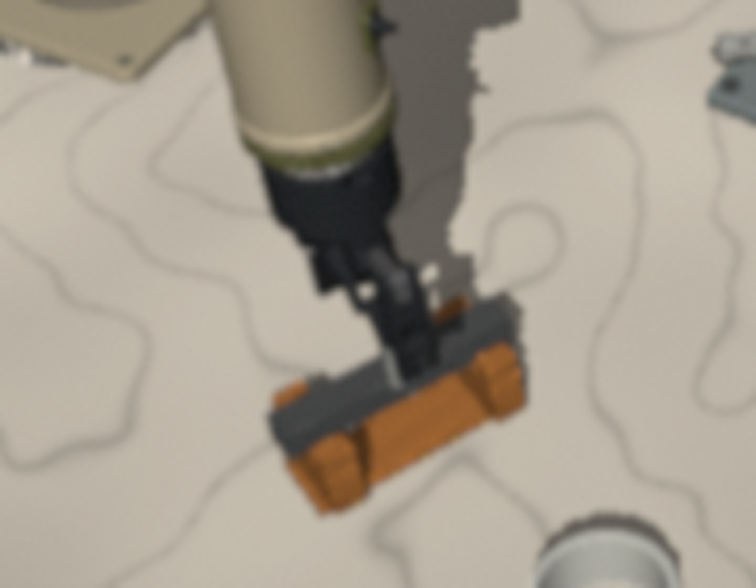

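```bash
python3 - <<'E'
from h import *
np.set_printoptions(suppress=True,precision=1)
s=sense();c=cam('scene');R=Ro.from_euler('xyz',s['tcp_rot'],degrees=True)
for sg in (1,-1):
  for z in (0,-13,-45): 
    X=R.apply([0,sg*48,z])+s['tool_pos']; p=proj(c,[X])[0]; print(sg,z,X,p,'crop',(p-[72,156])*4.2)
E
```

```text
1 0 [ 527.7 -325.5   67.4] [171.5 258. ] crop [418.  428.5]
1 -13 [ 527.5 -325.5   80.4] [170.8 254.8] crop [414.9 414.8]
1 -45 [ 526.9 -325.3  112.4] [169.  246.5] crop [407.2 380.1]
-1 0 [ 441.5 -283.3   65.6] [153.4 235.5] crop [341.7 333.9]
-1 -13 [ 441.3 -283.3   78.6] [152.5 232.2] crop [338.3 320.1]
-1 -45 [ 440.7 -283.1  110.6] [150.5 224. ] crop [329.6 285.4]
```

The scene picture agrees: with the gripper open, the near fingertip shows about 45 mm behind the reported TCP instead of 13. I'll therefore treat the true tips as about 35 mm above the reported TCP.

>>> {"fn": "servo_tool", "kwargs": {
  "motion": [
    [85,-7,-7,0,0.019,-0.002,0.013],
    [85,0,0,10,0,0,0],
    [85,0,0,10,0,0,0],
    [85,0,0,0,0,0,0]
  ]
}}

```text
time: 5.7
tool_pos: [473.7, -307.7, 43.9]
tcp_rot: [-179.8, -0.0, 63.1]
ft_force: [0.7, 0.8, -0.2]
finger_gap: 85.1
```

```bash
python3 - <<'E'
from h import *
s=sense();print(s['tool_pos'],s['tcp_rot'],s['ft_force'])
print(tomove((474.9,-307.8,4),(180,0,63.2)))
E
```

```text
[ 473.7407808  -307.67280961   43.85529052] [-1.79815258e+02 -2.41620954e-02  6.30949709e+01] [ 0.70872177  0.79368348 -0.18417603]
(array([ 0.4,  1.2, 39.9]), array([-0.003, -0.   , -0.002]))
```

>>> {"fn": "servo_tool", "kwargs": {
  "motion": [
    [85,0,1,10,0,0,0],
    [85,0,0,10,0,0,0],
    [85,0,0,10,0,0,0]
  ]
}}

```text
time: 6.0
tool_pos: [475.2, -308.4, 12.2]
tcp_rot: [-179.9, -0.0, 63.1]
ft_force: [0.5, -0.3, -0.1]
finger_gap: 85.1
```

>>> {"fn": "servo_tool", "kwargs": {
  "motion": [
    [85,0,0,5,0,0,0],
    [85,0,0,4,0,0,0],
    [85,0,0,0,0,0,0]
  ]
}}

```text
time: 6.3
tool_pos: [473.5, -307.0, -0.6]
tcp_rot: [-179.6, -0.1, 63.1]
ft_force: [0.6, -0.9, -0.0]
finger_gap: 85.0
```

>>> {"fn": "servo_tool", "kwargs": {
  "motion": [
    [20,0,0,-2,0,0,0],
    [20,0,0,0,0,0,0],
    [20,0,0,0,0,0,0],
    [20,0,0,0,0,0,0],
    [20,0,0,0,0,0,0],
    [20,0,0,0,0,0,0]
  ],
  "force": 60
}}

```text
time: 6.9
tool_pos: [474.7, -307.9, 3.3]
tcp_rot: [-179.8, -0.0, 63.1]
ft_force: [0.3, -0.8, -2.6]
finger_gap: 22.8
```

```bash
python3 - <<'E'
from h import *
import time
for i in range(3):
    s=sense();print(s['tool_pos'],s['tcp_rot'],s['ft_force'],s['finger_gap'])
np.save('w4.npy',snapshot('wrist'));im=np.load('w4.npy')
import pickle; pickle.dump(s,open('w4.pkl','wb'))
s=sense();print(s['time'],s['tool_pos'],s['tcp_rot'],s['ft_force'],s['finger_gap'])
cv2.imwrite('pics/w4.png',cv2.resize(im,None,fx=1.5,fy=1.5,interpolation=cv2.INTER_CUBIC))
E
```

```text
[ 474.70626134 -307.8824592     3.30671422] [-1.79808670e+02 -3.18742007e-02  6.31114229e+01] [ 0.31130513 -0.81313327 -2.6001537 ] 22.782003809294473
[ 474.70626134 -307.8824592     3.30671422] [-1.79808670e+02 -3.18742007e-02  6.31114229e+01] [ 0.31130513 -0.81313327 -2.6001537 ] 22.782003809294473
[ 474.70626134 -307.8824592     3.30671422] [-1.79808670e+02 -3.18742007e-02  6.31114229e+01] [ 0.31130513 -0.81313327 -2.6001537 ] 22.782003809294473
6.95 [ 474.73448816 -307.89538526    3.33784895] [-1.79812443e+02 -3.27477813e-02  6.31121227e+01] [ 0.88237074  0.44711579 -1.34603441] 23.44383882740191
```

>>> {"fn": "servo_tool", "kwargs": {
  "motion": [
    [20,0,0,-3,0,0,0],
    [20,0,0,-15,0,0,0],
    [20,0,0,-30,0,0,0],
    [20,0,0,-30,0,0,0],
    [20,0,0,0,0,0,0.12],
    [20,0,0,0,0,0,0.12],
    [20,0,0,0,0,0,0.12],
    [20,0,0,0,0,0,0.11]
  ],
  "force": 90
}}

```text
time: 7.75
tool_pos: [473.5, -306.9, 88.8]
tcp_rot: [-179.7, 0.1, 35.3]
ft_force: [-0.6, 0.1, -4.6]
finger_gap: 22.6
```

```bash
python3 - <<'E'
from h import *
s=sense();print(s['tool_pos'],s['tcp_rot'],s['ft_force'],s['finger_gap'])
print(tomove((419.4,3.1,50),(180,0,36)))
E
```

```text
[ 473.48495424 -306.91854707   88.80190991] [-1.79667851e+02  1.12184988e-01  3.53153897e+01] [-0.59785091  0.11958212 -4.56151597] 22.578700058788407
(array([ 135.2, -284. ,   40.2]), array([-0.006,  0.002, -0.012]))
```

>>> {"fn": "servo_tool", "kwargs": {
  "motion": [
    [20,17,-35,0,0,0,0],
    [20,17,-35,0,0,0,0],
    [20,17,-35,0,0,0,0],
    [20,17,-35,0,0,0,0],
    [20,17,-35,0,0,0,0],
    [20,17,-35,0,0,0,-0.012],
    [20,17,-35,0,0,0,0],
    [20,16,-35,10,0,0,0],
    [20,0,0,0,0,0,0]
  ]
}}

```text
time: 8.65
tool_pos: [420.5, 8.9, 87.5]
tcp_rot: [-179.9, -0.1, 35.5]
ft_force: [-0.5, -0.8, -4.5]
finger_gap: 22.4
```

```bash
python3 - <<'E'
from h import *
s=sense();print(s['tool_pos'],s['tcp_rot'],s['ft_force'],s['finger_gap'])
print(tomove((419.4,3.1,30),(180,0,36)))
import pickle; im=snapshot('wrist');pickle.dump(s,open('w5.pkl','wb'));np.save('w5.npy',im)
cv2.imwrite('pics/w5.png',cv2.resize(im[0:260,100:420],None,fx=2.5,fy=2.3,interpolation=cv2.INTER_CUBIC))
E
```

```text
[420.45547431   8.86393602  87.52641041] [-1.79946505e+02 -1.35137913e-01  3.55094158e+01] [-0.46909681 -0.80259201 -4.51486103] 22.422785232028556
(array([-4.3,  4.1, 57.5]), array([-0.001, -0.002, -0.009]))
```

View pics/w5.png

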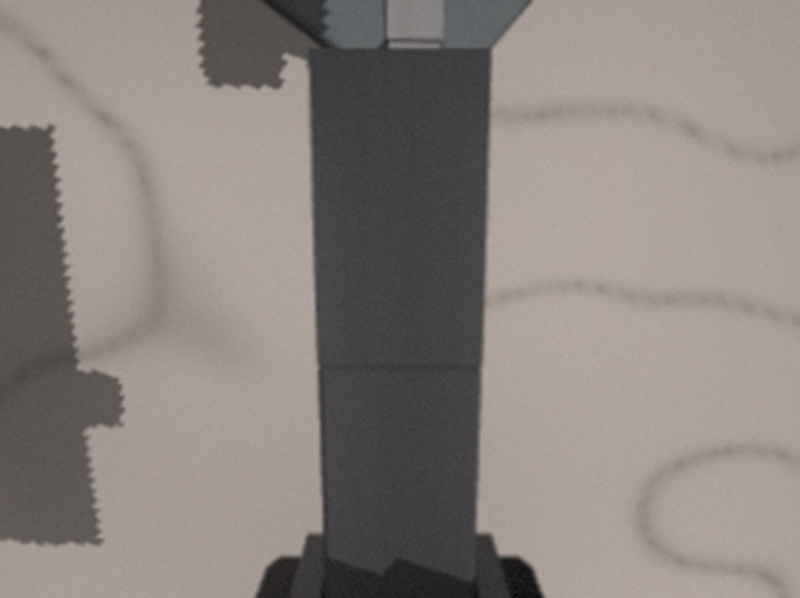

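```bash
python3 - <<'E'
from h import *
import pickle
np.set_printoptions(suppress=True,precision=2)
s=pickle.load(open('w5.pkl','rb')); c=cam('wrist',s); R=Ro.from_euler('xyz',s['tcp_rot'],degrees=True)
f=lambda x,y:(100+x/2.5,y/2.3)
B=back(c,[f(310,48),f(490,48),f(321,366),f(480,366)],[153.2]*4)
print('bar in tool',R.inv().apply(B-s['tool_pos']), 'width',np.linalg.norm(B[0]-B[1]))
a=lambda v:np.degrees(np.arctan2(v[1],v[0]))
print('bar yaw',a((B[0]+B[1]-B[2]-B[3])))
S=back(c,[f(388,40),f(442,40),f(387,0),f(443,0)],[62]*4)
print(S,'w',np.linalg.norm(S[0]-S[1]),np.linalg.norm(S[2]-S[3]),'edge yaws',a(S[2]-S[0]),a(S[3]-S[1]))
print('stub in tool',R.inv().apply(S-s['tool_pos']))
E
```

```text
bar in tool [[ 99.53 -12.27 -65.43]
 [ 99.52  11.35 -65.45]
 [ 53.28 -11.94 -65.54]
 [ 53.27  11.15 -65.56]] width 23.61972440918453
bar yaw 35.59233333877044
[[517.35  81.82  62.  ]
 [524.84  71.36  62.  ]
 [525.12  87.61  62.  ]
 [532.8   76.87  62.  ]] w 12.86396044807685 13.212628041778784 edge yaws 36.729343805752876 34.66710936360502
stub in tool [[121.19  -3.08  25.82]
 [121.21   9.78  25.8 ]
 [130.87  -3.29  25.84]
 [130.89   9.92  25.83]]
```

>>> {"fn": "servo_tool", "kwargs": {
  "motion": [
    [20,-5,4,20,0,0,0],
    [20,0,0,30,0,0,0],
    [20,0,0,20,0,0,0],
    [20,0,0,10,0,0,0],
    [20,0,0,0,0,0,0]
  ]
}}

```text
time: 9.2
tool_pos: [424.6, -2.7, 11.9]
tcp_rot: [179.5, -0.5, 35.5]
ft_force: [0.2, 0.1, -2.8]
finger_gap: 22.8
```

```bash
cat > aim.py <<'E'
from h import *
# stub frame: mouth target on stub axis; gap = mouth-to-tip distance
import sys
yaw=35.7; d=np.array([np.cos(np.radians(yaw)),np.sin(np.radians(yaw)),0]); n=np.array([d[1],-d[0],0])
line=np.array([521.08,76.59,0])
s=sense();R=Ro.from_euler('xyz',s['tcp_rot'],degrees=True)
m=R.apply([99.5,-0.45,-53.7])+s['tool_pos']
e=m-line
print(s['time'],s['tool_pos'].round(2),s['tcp_rot'].round(2),'F',s['ft_force'].round(1),'T',s['wrist_torque'].round(2),'gap',round(s['finger_gap'],1))
print('mouth along (shoulder at 43)',(e@d).round(2),'lateral +y tool',(e@n).round(2),'z',m[2].round(2),'want 55; yaw turn',np.radians(s['tcp_rot'][2]-yaw).round(3))
E
python3 aim.py
```

```text
9.2 [424.6   -2.7   11.91] [179.5   -0.47  35.52] F [ 0.2  0.1 -2.8] T [-0.01  0.01 -0.03] gap 22.8
mouth along (shoulder at 43) -25.56 lateral +y tool 7.49 z 66.41 want 55; yaw turn -0.003
```

```bash
cat >> aim.py <<'E'
back_=float(sys.argv[1]) if len(sys.argv)>1 else -15
tgt=line+d*back_+[0,0,55]; Rt=Ro.from_euler('xyz',[180,0,yaw],degrees=True)
print('move to along',back_,tomove(tgt-Rt.apply([99.5,-0.45,-53.7]),(180,0,yaw)))
E
python3 aim.py -12
```

```text
9.2 [424.6   -2.7   11.91] [179.5   -0.47  35.52] F [ 0.2  0.1 -2.8] T [-0.01  0.01 -0.03] gap 22.8
mouth along (shoulder at 43) -25.56 lateral +y tool 7.49 z 66.41 want 55; yaw turn -0.003
move to along -12.0 (array([13. , -7.8, 10.6]), array([ 0.009, -0.008, -0.003]))
```

>>> {"fn": "servo_tool", "kwargs": {
  "motion": [
    [20,0,-8,5,0.009,-0.008,-0.003],
    [20,6,0,5,0,0,0],
    [20,6,0,0,0,0,0]
  ]
}}

```text
time: 9.5
tool_pos: [431.8, 10.4, 3.8]
tcp_rot: [179.9, -0.1, 35.6]
ft_force: [-0.1, 0.4, -2.8]
finger_gap: 22.7
```

```bash
python3 aim.py -12;python3 - <<'E'
from h import *
import pickle; s=sense();im=snapshot('wrist');pickle.dump(s,open('w6.pkl','wb'));np.save('w6.npy',im)
cv2.imwrite('pics/w6.png',cv2.convertScaleAbs(cv2.resize(im[0:120,180:340],None,fx=5,fy=5,interpolation=cv2.INTER_CUBIC),alpha=1.5))
E
```

```text
9.5 [431.77  10.4    3.82] [ 1.7993e+02 -1.1000e-01  3.5580e+01] F [-0.1  0.4 -2.8] T [-0.02  0.03  0.03] gap 22.7
mouth along (shoulder at 43) -11.75 lateral +y tool 1.33 z 57.71 want 55; yaw turn -0.002
move to along -12.0 (array([-0.4, -1.2,  2.5]), array([ 0.001, -0.002, -0.002]))
```

View pics/w6.png

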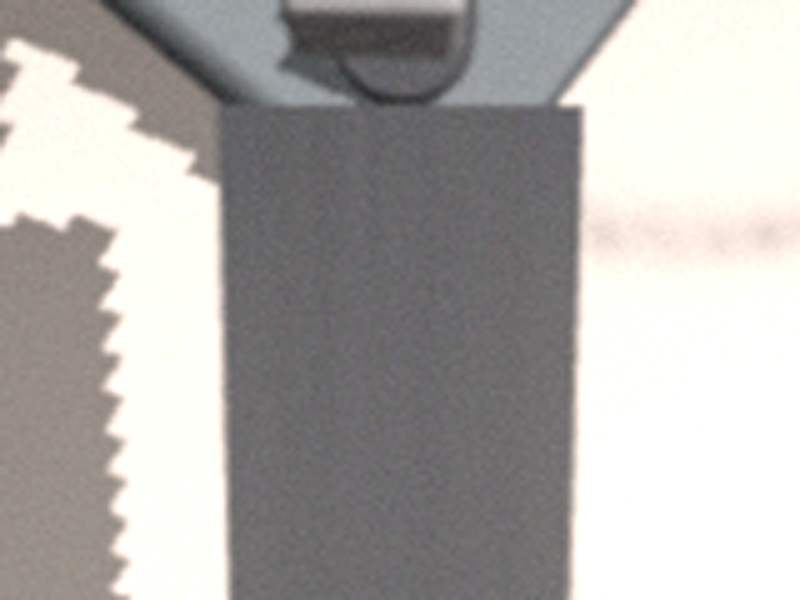

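```bash
python3 - <<'E'
from h import *
from scipy.optimize import least_squares
np.set_printoptions(suppress=True,precision=2)
K,D,_,_=cam('wrist'); W=np.linalg.inv(camera_params('wrist')['tool_from_camera']); c=(K,D,W[:3,:3],W[:3,3])
g=lambda x,y:(180+x/5,y/5)
# bar top mouth edge
ob=np.array([g(220,105),g(580,105)])
r=least_squares(lambda p:(proj(c,[(p[0],p[1]-12,p[2]),(p[0],p[1]+12,p[2])])-ob).ravel(),[100,0,-65]); print('bar mouth x,y,ztop',r.x,r.cost)
for w,rows in ((13,(12,55)),(13,(14,52)),(14,(12,55))):
    ot=np.array([g(290,rows[0]),g(466,rows[0]),g(296,rows[1]),g(458,rows[1])]);h=w/2
    r=least_squares(lambda p:(proj(c,[(p[0],p[1]-h,p[2]-h),(p[0],p[1]+h,p[2]-h),(p[0],p[1]-h,p[2]+h),(p[0],p[1]+h,p[2]+h)])-ot).ravel(),[112,0,-54]); print('tip x,y,zc',r.x,r.cost)
E
```

```text
bar mouth x,y,ztop [ 99.87  -0.45 -63.66] 0.00013648415449816906
tip x,y,zc [109.21  -2.14 -44.06] 0.37974972046601047
tip x,y,zc [109.49  -2.15 -43.06] 1.3873930141764754
tip x,y,zc [111.81  -2.25 -33.86] 0.37974972046603167
```

The close view shows the mouth edge centred at (400,105) and the stub tip centred near (378,35). The stub is therefore about 1.6 mm to the tool's −y and a few mm lower. I'll correct both and then feel my way in.

>>> {"fn": "servo_tool", "kwargs": {
  "motion": [
    [20,0,-1.5,4,0,0,0],
    [20,4,0,0,0,0,0]
  ]
}}

```text
time: 9.75
tool_pos: [436.3, 14.9, 0.9]
tcp_rot: [179.8, -0.2, 35.6]
ft_force: [0.1, 0.3, -4.7]
finger_gap: 22.5
```

```bash
python3 aim.py -4; python3 - <<'E'
from h import *
im=snapshot('wrist');np.save('w7.npy',im)
print(sense()['tool_pos'])
# numeric: stub tip/bar edges on rows above the mouth edge
g=cv2.cvtColor(im,cv2.COLOR_BGR2GRAY)
for v in (2,6,10,14,17,26): print(v,' '.join(str(x) for x in g[v,220:300:1]))
E
```

```text
9.75 [436.27  14.88   0.9 ] [179.85  -0.22  35.63] F [ 0.1  0.3 -4.7] T [-0.01  0.04  0.  ] gap 22.5
mouth along (shoulder at 43) -5.59 lateral +y tool 0.14 z 54.99 want 55; yaw turn -0.001
move to along -4.0 (array([ 1.4, -0.2, -0.4]), array([ 0.003, -0.004, -0.001]))
[437.47304204  15.11544234   1.53194222]
2 106 106 107 104 105 108 106 105 106 107 108 104 107 104 108 108 104 92 88 116 138 144 144 145 144 144 141 141 140 138 138 140 139 136 140 141 140 139 142 146 142 142 140 146 141 143 142 143 144 143 141 143 145 143 142 142 142 139 120 108 108 106 105 106 106 104 107 104 104 106 108 109 102 105 106 103 103 105 105 105
6 107 108 106 108 106 108 107 106 107 109 106 105 108 107 107 108 107 94 68 65 69 78 80 79 81 78 77 78 74 79 78 79 80 77 79 78 81 80 84 85 83 83 87 85 86 90 90 86 91 89 90 92 93 89 92 92 103 101 104 104 106 106 106 104 108 103 108 107 108 104 107 107 106 108 104 107 104 106 108 104
10 110 109 110 108 106 107 108 106 104 108 107 108 105 104 104 108 105 103 90 79 98 123 132 139 137 134 137 138 137 139 138 136 139 134 138 134 137 138 135 138 140 139 135 139 137 133 13
[... 312 characters left out ...]
 135 135 136 137 135 138 136 137 141 145 142 116 89 94 104 108 109 107 107 108 108 106 107 108 107 106 106 106 108 109 107 106 106 107 106
17 101 105 107 111 106 106 104 106 110 106 109 107 107 108 110 106 111 99 88 75 84 106 113 113 113 114 113 116 114 115 118 119 116 120 118 116 118 118 117 120 116 117 117 121 118 121 119 120 122 123 126 124 126 129 131 130 106 84 97 106 108 109 106 108 106 108 106 105 104 107 106 110 108 107 107 107 108 108 108 107
26 42 43 46 59 66 67 67 66 67 65 68 64 62 67 65 66 66 65 68 68 67 68 64 67 62 67 65 68 69 69 66 71 68 69 68 69 67 62 68 69 69 71 66 70 66 67 67 69 66 72 69 70 67 71 70 71 68 66 71 70 69 72 70 67 71 66 71 70 71 71 68 67 69 67 69 71 75 97 121 153
```

```bash
python3 - <<'E'
from h import *
im=np.load('w7.npy')[0:60,210:310]
cv2.imwrite('pics/w7.png',cv2.convertScaleAbs(cv2.resize(im,None,fx=8,fy=8,interpolation=cv2.INTER_NEAREST),alpha=1.6))
E
```

```text
(no output)
```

View pics/w7.png

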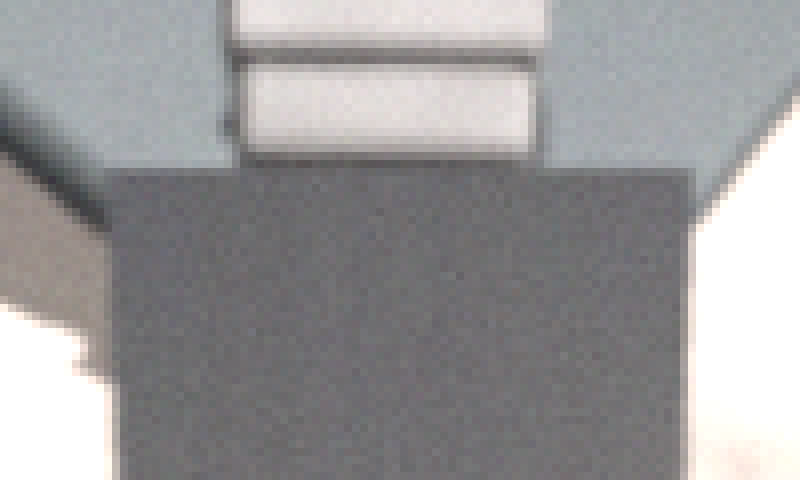

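The mouth edge spans (105–690, row 170), the stub 230–547 and the narrowed tip 243–535 (×8). Laterally it is within 0.4 mm. The width ratios put the bar about 4 mm too high still.

>>> {"fn": "servo_tool", "kwargs": {
  "motion": [
    [20,0,-0.4,3.5,0,0,0],
    [20,3,0,0,0,0,0]
  ]
}}

```text
time: 10.0
tool_pos: [438.2, 16.5, -2.6]
tcp_rot: [179.8, -0.1, 35.7]
ft_force: [-15.9, -12.7, 0.1]
finger_gap: 22.9
```

```bash
python3 aim.py 0; cat > tip.py <<'E'
from h import *
im=snapshot('wrist'); g=cv2.GaussianBlur(cv2.cvtColor(im,cv2.COLOR_BGR2GRAY),(1,5),0).astype(float)
def edges(v,lo,hi):
    d=np.gradient(g[v-1:v+2].mean(0)); 
    f=lambda a,b:(lambda k:k+0.5*(abs(d[k-1])-abs(d[k+1]))/(abs(d[k-1])-2*abs(d[k])+abs(d[k+1])))(a+int(np.argmax(np.abs(d[a:b]))))
    return f(*lo),f(*hi)
for v in (2,4,8,12,15,26,32):
    L,Rr=edges(v,(215,250),(265,310)); print(v,round(L,2),round(Rr,2),'w',round(Rr-L,2),'c',round((L+Rr)/2,2))
print('col',g[:30,258].astype(int))
E
python3 tip.py
```

```text
10.0 [438.19  16.45  -2.59] [ 1.7983e+02 -9.0000e-02  3.5660e+01] F [-15.9 -12.7   0.1] T [-1.59  2.07 -0.02] gap 22.9
mouth along (shoulder at 43) -2.99 lateral +y tool -0.07 z 51.26 want 55; yaw turn -0.001
move to along 0.0 (array([ 2.9, -0. , -3.9]), array([ 0.003, -0.002, -0.001]))
2 238.15 278.25 w 40.1 c 258.2
4 238.12 278.15 w 40.03 c 258.14
8 238.23 278.01 w 39.78 c 258.12
12 236.79 276.86 w 40.07 c 256.82
15 239.62 276.06 w 36.44 c 257.84
26 214.62 302.48 w 87.86 c 258.55
32 220.64 296.97 w 76.33 c 258.8
col [142 141 141 142 142 142 142 141 136 126 111  95  89 100 118 132 139 141
 140 132 114  91  74  68  68  70  70  70  69  69]
```

```bash
python3 - <<'E'
from h import *
np.set_printoptions(suppress=True,precision=2)
K,D,_,_=cam('wrist'); W=np.linalg.inv(camera_params('wrist')['tool_from_camera']); c=(K,D,W[:3,:3],W[:3,3])
for dz in (0,2,4,6,8,10,12): print(dz,proj(c,[(99.87,-6.5,-63.66+dz),(99.87,6.5,-63.66+dz),(99.87,-12,-63.66+dz)]).ravel())
im=snapshot('wrist');np.save('w8.npy',im);g=cv2.cvtColor(im,cv2.COLOR_BGR2GRAY)
for u in (226,232,236,245,250,258,266,272,282,288,294): print(u,g[12:30,u])
E
```

```text
0 [241.85  20.86 280.88  20.87 225.36  21.  ]
2 [242.16  22.22 280.48  22.22 225.97  22.35]
4 [242.47  23.53 280.1   23.53 226.56  23.65]
6 [242.76  24.79 279.74  24.79 227.13  24.91]
8 [243.04  26.01 279.38  26.01 227.69  26.13]
10 [243.32  27.19 279.04  27.19 228.22  27.3 ]
12 [243.58  28.33 278.71  28.33 228.73  28.44]
226 [106 108 108 107 109 107 106 107 103  76  66  66  68  66  65  67  65  68]
232 [107 108 105 109 110 111 109 112 105  79  66  68  67  65  66  68  64  67]
236 [106 106 106 108 104 105 103 106 101  74  65  64  67  65  67  70  66  67]
245 [ 86 119 133 138 137 132 113  99  77  68  64  67  64  67  64  69  67  67]
250 [ 90 119 132 136 136 138 139 136 123  83  68  70  70  65  70  65  66  70]
258 [ 93 118 133 139 139 139 140 141 126  84  68  63  71  68  66  69  70  68]
266 [ 84 109 126 134 136 136 136 133 105  72  69  68  67  67  65  68  68  68]
272 [ 75 103 124 134 138 137 141 141 129  89  65  71  70  68  70  72  66  72]
282 [106 105 104 106 105 107 108 107 100  75  70  69  70  68  68  66  68  73]
288 [108 106 108 108 108 107 106 108  99  78  68  69  70  68  71  69  70  69]
294 [107 107 107 105 109 107 105 108 101  80  64  72  68  70  72  68  67  70]
```

```bash
python3 - <<'E'
from h import *
np.set_printoptions(suppress=True,precision=2)
K,D,_,_=cam('wrist'); W=np.linalg.inv(camera_params('wrist')['tool_from_camera']); c=(K,D,W[:3,:3],W[:3,3])
for d in (-6,-4,-2,0,2,4,6): 
    p=proj(c,[(102.87,-7,-58.66+d),(102.87,7,-58.66+d),(102.87,-6.5,-58.16+d),(102.87,6.5,-58.16+d)])
    print(d,'stub edge v',p[0,1],'w',p[1,0]-p[0,0],'tip root v',p[2,1],'w',p[3,0]-p[2,0])
E
python3 tip.py | tail -3
```

```text
-6 stub edge v 10.47783603890744 w 42.66096874541813 tip root v 10.864017809197549 w 39.431169992513475
-4 stub edge v 12.040071578000578 w 41.87588727896923 tip root v 12.412517376219483 w 38.708711894001055
-2 stub edge v 13.546794535825342 w 41.11895260013526 tip root v 13.906216159636301 w 38.012047499680506
0 stub edge v 15.000884429462019 w 40.38869035961969 tip root v 15.34794592591632 w 37.33983102378727
2 stub edge v 16.40502709042036 w 39.68372647083601 tip root v 16.740348638219842 w 36.690807864669296
4 stub edge v 17.7617304857159 w 39.002778816141614 tip root v 18.085891911084275 w 36.06380708744069
6 stub edge v 19.073339034765127 w 38.344649753413535 tip root v 19.386882999812144 w 35.45773462986057
32 220.85 296.84 w 75.98 c 258.85
col [142 142 142 142 142 142 142 138 130 116 100  92  98 114 129 137 140 141
 140 133 117  95  76  68  66  67  67  68  68  69]
```

>>> {"fn": "servo_tool", "kwargs": {
  "motion": [
    [20,-4,0,0,0,0,0],
    [20,0,0,-3,0,0,0],
    [20,2,0,0,0,0,0]
  ]
}}

```text
time: 10.45
tool_pos: [435.3, 14.9, -0.1]
tcp_rot: [179.9, 0.0, 35.6]
ft_force: [0.7, -0.5, -2.9]
finger_gap: 22.2
```

```bash
python3 aim.py 0; python3 tip.py
```

```text
10.45 [ 4.3534e+02  1.4920e+01 -9.0000e-02] [1.799e+02 1.000e-02 3.562e+01] F [ 0.7 -0.5 -2.9] T [-0.01  0.05  0.01] gap 22.2
mouth along (shoulder at 43) -6.1 lateral +y tool -0.36 z 53.59 want 55; yaw turn -0.001
move to along 0.0 (array([ 6.1,  0.4, -1.4]), array([ 0.002,  0.   , -0.001]))
2 236.97 278.32 w 41.34 c 257.64
4 237.59 277.12 w 39.53 c 257.35
8 240.45 276.5 w 36.05 c 258.48
12 240.35 276.74 w 36.38 c 258.55
15 238.25 307.05 w 68.8 c 272.65
26 220.73 297.59 w 76.85 c 259.16
32 223.17 295.94 w 72.77 c 259.55
col [130 124 109  94  92 105 122 133 138 140 140 138 135 130 121 106  86  67
  54  51  56  63  67  68  68  68  68  68  68  68]
```

>>> {"fn": "servo_tool", "kwargs": {
  "motion": [
    [20,0,0,-1,0,0,0],
    [20,2,0,0,0,0,0],
    [20,2,0,0,0,0,0]
  ]
}}

```text
time: 10.8
tool_pos: [439.8, 17.9, 1.4]
tcp_rot: [179.9, -0.1, 35.6]
ft_force: [0.3, -0.0, -3.7]
finger_gap: 22.9
```

```bash
python3 aim.py 0
```

```text
10.8 [439.81  17.86   1.37] [ 1.7986e+02 -8.0000e-02  3.5630e+01] F [ 0.3 -0.  -3.7] T [-0.02  0.02  0.01] gap 22.9
mouth along (shoulder at 43) -0.84 lateral +y tool -0.18 z 55.2 want 55; yaw turn -0.001
move to along 0.0 (array([0.8, 0.2, 0.1]), array([ 0.002, -0.001, -0.001]))
```

No contact force past the tip plane, so the bar is entering at z≈55. I'll continue gently.

>>> {"fn": "servo_tool", "kwargs": {
  "motion": [
    [20,2,0,0,0,0,0],
    [20,2,0,0,0,0,0],
    [20,2,0,0,0,0,0]
  ]
}}

```text
time: 11.1
tool_pos: [445.4, 21.8, 1.4]
tcp_rot: [179.9, -0.1, 35.6]
ft_force: [0.8, 0.2, -4.3]
finger_gap: 22.8
```

```bash
python3 aim.py 10
```

```text
11.1 [445.44  21.83   1.45] [ 1.7985e+02 -9.0000e-02  3.5640e+01] F [ 0.8  0.2 -4.3] T [-0.02  0.01 -0.01] gap 22.8
mouth along (shoulder at 43) 6.03 lateral +y tool -0.16 z 55.31 want 55; yaw turn -0.001
move to along 10.0 (array([3.9, 0.1, 0.2]), array([ 0.003, -0.002, -0.001]))
```

>>> {"fn": "servo_tool", "kwargs": {
  "motion": [
    [20,3,0,0,0,0,0],
    [20,3,0,0,0,0,0],
    [20,3,0,0,0,0,0],
    [20,3,0,0,0,0,0]
  ]
}}

```text
time: 11.5
tool_pos: [456.0, 29.5, 1.4]
tcp_rot: [179.9, -0.1, 35.6]
ft_force: [0.4, 0.2, -4.7]
finger_gap: 22.7
```

```bash
python3 aim.py 28
```

```text
11.5 [455.98  29.5    1.35] [ 1.7986e+02 -9.0000e-02  3.5640e+01] F [ 0.4  0.2 -4.7] T [-0.    0.01  0.01] gap 22.7
mouth along (shoulder at 43) 19.07 lateral +y tool -0.22 z 55.21 want 55; yaw turn -0.001
move to along 28.0 (array([8.8, 0.2, 0.1]), array([ 0.002, -0.002, -0.001]))
```

>>> {"fn": "servo_tool", "kwargs": {
  "motion": [
    [20,3,0.1,0,0,0,0],
    [20,3,0,0,0,0,0],
    [20,3,0,0,0,0,0],
    [20,3,0,0,0,0,0],
    [20,3,0,0,0,0,0]
  ]
}}

```text
time: 12.0
tool_pos: [469.3, 39.0, 1.3]
tcp_rot: [179.9, -0.1, 35.6]
ft_force: [0.2, -0.2, -4.4]
finger_gap: 22.6
```

```bash
python3 aim.py 43
```

```text
12.0 [469.35  38.98   1.29] [ 1.7987e+02 -8.0000e-02  3.5640e+01] F [ 0.2 -0.2 -4.4] T [-0.    0.08  0.01] gap 22.6
mouth along (shoulder at 43) 35.46 lateral +y tool -0.11 z 55.13 want 55; yaw turn -0.001
move to along 43.0 (array([ 7.5,  0.1, -0. ]), array([ 0.002, -0.001, -0.001]))
```

>>> {"fn": "servo_tool", "kwargs": {
  "motion": [
    [20,2,0,0,0,0,0],
    [20,2,0,0,0,0,0],
    [20,1,0,0,0,0,0],
    [20,1,0,0,0,0,0]
  ]
}}

```text
time: 12.4
tool_pos: [474.6, 42.8, 1.2]
tcp_rot: [179.9, -0.0, 35.7]
ft_force: [-4.2, -3.9, -2.7]
finger_gap: 22.4
```

```bash
python3 aim.py 43
```

```text
12.4 [474.55  42.83   1.19] [ 1.7988e+02 -4.0000e-02  3.5660e+01] F [-4.2 -3.9 -2.7] T [-0.47  0.66 -0.09] gap 22.4
mouth along (shoulder at 43) 41.98 lateral +y tool -0.23 z 54.96 want 55; yaw turn -0.001
move to along 43.0 (array([ 1. ,  0.2, -0.1]), array([ 0.002, -0.001, -0.001]))
```

Seated: the shoulder is met at along≈42 with about 6 N. I'll hold briefly, then take up the play by turning counter-clockwise about the swivel pin.

>>> {"fn": "servo_tool", "kwargs": {
  "motion": [
    [20,0.7,0,0,0,0,0],
    [20,0.5,0,0,0,0,0],
    [20,0.3,0,0,0,0,0]
  ]
}}

```text
time: 12.7
tool_pos: [474.3, 42.8, 0.8]
tcp_rot: [179.9, 0.2, 35.6]
ft_force: [-4.7, -2.9, -2.1]
finger_gap: 23.1
```

```bash
python3 aim.py 43; cat > swing.py <<'E'
from h import *
import sys
P=np.array([590.2,121.3]); H0=27.9
L=float(sys.argv[1]); Lt=float(sys.argv[2]) if len(sys.argv)>2 else None  # L: swivel distance along tool x
s=sense(); y=np.radians(s['tcp_rot'][2]); d=np.array([np.cos(y),np.sin(y)]); n=np.array([d[1],-d[0]])
S=s['tool_pos'][:2]+L*d; v=P-S; h=np.degrees(np.arctan2(v[1],v[0]))
F=s['ft_force']; T=s['wrist_torque']
print(s['time'],'pose',s['tool_pos'].round(1),s['tcp_rot'].round(1),'F tool x,y,z',(F[:2]@d).round(1),(F[:2]@n).round(1),F[2].round(1),'Tz',T[2].round(2),'gap',s['finger_gap'].round(1))
print('S-P dist',np.linalg.norm(v).round(1),'lever',np.radians(h-H0).round(3),'lean',np.radians(np.degrees(y)-h).round(3))
E
python3 swing.py 110
```

```text
12.7 [474.33  42.79   0.77] [1.7991e+02 1.5000e-01 3.5640e+01] F [-4.7 -2.9 -2.1] T [-0.28  0.32 -0.05] gap 23.1
mouth along (shoulder at 43) 41.95 lateral +y tool -0.26 z 54.21 want 55; yaw turn -0.001
move to along 43.0 (array([ 1.2,  0.3, -0.5]), array([ 0.001,  0.003, -0.001]))Traceback (most recent call last):
  File "swing.py", line 8, in <module>
    print(s['time'],'pose',s['tool_pos'].round(1),s['tcp_rot'].round(1),'F tool x,y,z',(F[:2]@d).round(1),(F[:2]@n).round(1),F[2].round(1),'Tz',T[2].round(2),'gap',s['finger_gap'].round(1))
                                                                                                                                                                    ^^^^^^^^^^^^^^^^^^^^^
AttributeError: 'float' object has no attribute 'round'
```

>>> {"fn": "servo_tool", "kwargs": {
  "motion": [
    [20,0,3.3,0,0,0,-0.03],
    [20,0,3.3,0,0,0,-0.03],
    [20,0,3.3,0,0,0,-0.03]
  ]
}}

```text
time: 13.0
tool_pos: [480.2, 34.9, 1.0]
tcp_rot: [179.9, 0.2, 40.9]
ft_force: [-2.7, -1.0, -2.2]
finger_gap: 22.8
```

```bash
sed -i "s/,'gap',s\['finger_gap'\].round(1)//" swing.py; python3 swing.py 109.5
```

```text
13.0 pose [480.2  34.9   1. ] [179.9   0.2  40.9] F tool x,y,z -2.7 -1.0 -2.2 Tz -0.03
S-P dist 31.0 lever 0.006 lean 0.222
```

>>> {"fn": "servo_tool", "kwargs": {
  "motion": [
    [20,0.1,3.3,0,0,0,-0.03],
    [20,-0.1,4.2,0,0,0,-0.03],
    [20,-0.1,4.2,0,0,0,-0.03],
    [20,-0.1,4.2,0,0,0,-0.03]
  ]
}}

```text
time: 13.4
tool_pos: [490.4, 23.6, 0.7]
tcp_rot: [-179.9, 0.2, 48.1]
ft_force: [-3.4, -0.9, -1.6]
finger_gap: 22.9
```

```bash
python3 swing.py 109.5
```

```text
13.4 pose [490.4  23.6   0.7] [-179.9    0.2   48.1] F tool x,y,z -2.9 -2.0 -1.6 Tz -0.06
S-P dist 31.2 lever 0.06 lean 0.293
```

>>> {"fn": "servo_tool", "kwargs": {
  "motion": [
    [20,-0.2,5.5,0,0,0,-0.04],
    [20,-0.2,5.5,0,0,0,-0.04],
    [20,-0.2,5.5,0,0,0,-0.04],
    [20,-0.2,5.5,0,0,0,-0.04],
    [20,-0.2,5.5,0,0,0,-0.04]
  ]
}}

```text
time: 13.9
tool_pos: [510.3, 6.5, 0.4]
tcp_rot: [-179.6, 0.2, 60.0]
ft_force: [-4.6, -1.6, -0.1]
finger_gap: 22.5
```

```bash
python3 swing.py 109.5
```

```text
13.9 pose [5.103e+02 6.500e+00 4.000e-01] [-179.6    0.2   60. ] F tool x,y,z -3.7 -3.2 -0.1 Tz -0.14
S-P dist 32.1 lever 0.186 lean 0.373
```

>>> {"fn": "servo_tool", "kwargs": {
  "motion": [
    [20,-0.3,5.8,0,0,0,-0.025],
    [20,-0.3,5.8,0,0,0,-0.03],
    [20,-0.3,5.8,0,0,0,-0.03],
    [20,-0.3,5.8,-0.3,0,0,-0.035]
  ]
}}

```text
time: 14.3
tool_pos: [525.1, -2.8, -0.8]
tcp_rot: [-178.8, 0.1, 67.3]
ft_force: [-7.5, 1.1, 4.4]
finger_gap: 22.6
```

```bash
python3 swing.py 109.5
```

```text
14.3 pose [525.1  -2.8  -0.8] [-1.788e+02  1.000e-01  6.730e+01] F tool x,y,z -1.9 -7.3 4.4 Tz 0.31
S-P dist 32.4 lever 0.306 lean 0.381
```

>>> {"fn": "servo_tool", "kwargs": {
  "motion": [
    [20,-0.2,7,-1,-0.004,-0.01,-0.03],
    [20,-0.2,7,-0.5,-0.004,-0.009,-0.035],
    [20,-0.2,7,0,0,0,-0.04]
  ]
}}

```text
time: 14.6
tool_pos: [539.2, -10.5, -0.5]
tcp_rot: [-178.5, 1.3, 73.7]
ft_force: [-8.5, 0.2, 6.2]
finger_gap: 22.9
```

```bash
python3 swing.py 109.5
```

```text
14.6 pose [ 5.392e+02 -1.050e+01 -5.000e-01] [-178.5    1.3   73.7] F tool x,y,z -2.2 -8.2 6.2 Tz 0.34
S-P dist 33.5 lever 0.437 lean 0.362
```

```bash
sed -i 's/590.2,121.3/589.3,119.8/' swing.py; cat >> swing.py <<'E'
print('level fix',tomove(s['tool_pos'],(180,0,s['tcp_rot'][2])))
# bar mid-plane height at mouth
R=Ro.from_euler('xyz',s['tcp_rot'],degrees=True); print('mouth z',(R.apply([99.5,-.45,-53.7])+s['tool_pos'])[2].round(1),'inner end z',(R.apply([55,-.45,-53.7])+s['tool_pos'])[2].round(1))
E
python3 swing.py 109.5
```

```text
14.6 pose [ 5.392e+02 -1.050e+01 -5.000e-01] [-178.5    1.3   73.7] F tool x,y,z -2.2 -8.2 6.2 Tz 0.34
S-P dist 31.8 lever 0.431 lean 0.368
level fix (array([0., 0., 0.]), array([-0.026,  0.022, -0.   ]))
mouth z 50.9 inner end z 51.9
```

>>> {"fn": "servo_tool", "kwargs": {
  "motion": [
    [20,0.6,2.5,-1,-0.014,0.012,0],
    [20,0.6,2.5,-1,-0.014,0.012,0]
  ]
}}

```text
time: 14.8
tool_pos: [541.3, -9.9, -0.4]
tcp_rot: [-179.7, -0.1, 73.8]
ft_force: [-6.0, 2.6, -5.8]
finger_gap: 22.4
```

```bash
python3 swing.py 109.5
```

```text
14.8 pose [ 5.413e+02 -9.900e+00 -4.000e-01] [-1.797e+02 -1.000e-01  7.380e+01] F tool x,y,z 0.8 -6.5 -5.8 Tz 0.34
S-P dist 30.1 lever 0.463 lean 0.338
level fix (array([0., 0., 0.]), array([-0.005, -0.001,  0.   ]))
mouth z 53.4 inner end z 53.4
```

>>> {"fn": "servo_tool", "kwargs": {
  "motion": [
    [20,0,7.5,-0.3,-0.006,0,-0.035],
    [20,0,7.5,-0.2,-0.006,0,-0.035],
    [20,-0.1,7.5,-0.2,-0.006,0,-0.035],
    [20,-0.1,7.5,-0.2,-0.006,0,-0.035]
  ]
}}

```text
time: 15.2
tool_pos: [561.2, -15.7, -2.3]
tcp_rot: [180.0, -0.0, 82.3]
ft_force: [-14.5, -1.0, 6.9]
finger_gap: 22.9
```

```bash
python3 swing.py 109.5
```

```text
15.2 pose [561.2 -15.7  -2.3] [180.   -0.   82.3] F tool x,y,z -2.9 -14.2 6.9 Tz 0.74
S-P dist 30.1 lever 0.624 lean 0.325
level fix (array([0., 0., 0.]), array([ 0., -0., -0.]))
mouth z 51.4 inner end z 51.4
```

>>> {"fn": "servo_tool", "kwargs": {
  "motion": [
    [20,0.3,2,-2,0,0,0],
    [20,0,2,-2,0,0,0]
  ]
}}

```text
time: 15.4
tool_pos: [560.9, -15.9, -0.3]
tcp_rot: [-179.5, 0.1, 82.4]
ft_force: [-6.3, 1.8, -7.7]
finger_gap: 22.8
```

```bash
python3 swing.py 109.5
```

```text
15.4 pose [ 5.609e+02 -1.590e+01 -3.000e-01] [-1.795e+02  1.000e-01  8.240e+01] F tool x,y,z 1.0 -6.5 -7.7 Tz 0.45
S-P dist 30.5 lever 0.608 lean 0.344
level fix (array([0., 0., 0.]), array([-0.009,  0.001, -0.   ]))
mouth z 53.3 inner end z 53.3
```

>>> {"fn": "servo_tool", "kwargs": {
  "motion": [
    [20,0,7.5,-0.6,-0.006,0,-0.04],
    [20,0,7.5,-0.7,-0.005,0,-0.04],
    [20,0,7.5,-0.7,-0.005,0,-0.04],
    [20,0,7.5,-0.7,-0.005,0,-0.04]
  ]
}}

```text
time: 15.8
tool_pos: [583.2, -18.7, -1.3]
tcp_rot: [-179.7, 0.1, 92.0]
ft_force: [-9.1, -3.5, 1.0]
finger_gap: 22.7
```

```bash
python3 swing.py 109.5
```

```text
15.8 pose [583.2 -18.7  -1.3] [-1.797e+02  1.000e-01  9.200e+01] F tool x,y,z -3.1 -9.2 1.0 Tz 0.3
S-P dist 30.7 lever 0.757 lean 0.361
level fix (array([0., 0., 0.]), array([-0.005,  0.001, -0.   ]))
mouth z 52.3 inner end z 52.3
```

>>> {"fn": "servo_tool", "kwargs": {
  "motion": [
    [20,0,7.3,-0.8,-0.005,0,-0.04],
    [20,0,7.3,-0.8,-0.005,0,-0.04],
    [20,0,7,-0.8,-0.005,0,-0.04],
    [20,0,7,-0.8,-0.005,0,-0.04]
  ]
}}

```text
time: 16.2
tool_pos: [606.9, -17.8, -0.8]
tcp_rot: [179.8, 0.1, 101.6]
ft_force: [-3.7, -3.0, -2.6]
finger_gap: 22.4
```

```bash
python3 swing.py 109.5
```

```text
16.2 pose [606.9 -17.8  -0.8] [1.798e+02 1.000e-01 1.016e+02] F tool x,y,z -2.2 -4.2 -2.6 Tz 0.21
S-P dist 30.6 lever 0.943 lean 0.343
level fix (array([0., 0., 0.]), array([0.004, 0.002, 0.   ]))
mouth z 52.7 inner end z 52.8
```

>>> {"fn": "servo_tool", "kwargs": {
  "motion": [
    [20,0,6,-0.5,0,0,-0.04],
    [20,0,6,-0.5,0,0,-0.04],
    [20,0,5.5,-0.5,0,0,-0.04]
  ]
}}

```text
time: 16.5
tool_pos: [623.5, -14.8, -0.5]
tcp_rot: [179.9, 0.2, 108.7]
ft_force: [0.8, -1.4, -5.0]
finger_gap: 23.0
```

```bash
python3 swing.py 109.5
```

```text
16.5 pose [ 6.235e+02 -1.480e+01 -5.000e-01] [179.9   0.2 108.7] F tool x,y,z -1.6 0.3 -5.0 Tz -0.06
S-P dist 30.9 lever 1.054 lean 0.357
level fix (array([0., 0., 0.]), array([0.001, 0.003, 0.   ]))
mouth z 52.9 inner end z 53.1
```

>>> {"fn": "servo_tool", "kwargs": {
  "motion": [
    [20,0,5,-0.3,0,0,-0.035],
    [20,0,5,-0.3,0,0,-0.035],
    [20,0,5,-0.3,0,0,-0.035]
  ]
}}

```text
time: 16.8
tool_pos: [638.6, -9.9, -0.4]
tcp_rot: [179.9, 0.2, 115.0]
ft_force: [-8.7, -4.3, -2.5]
finger_gap: 22.9
```

```bash
python3 swing.py 109.5
```

```text
16.8 pose [ 6.386e+02 -9.900e+00 -4.000e-01] [179.9   0.2 115. ] F tool x,y,z -0.3 -9.7 -2.5 Tz 0.22
S-P dist 30.6 lever 1.184 lean 0.336
level fix (array([0., 0., 0.]), array([0.001, 0.004, 0.   ]))
mouth z 53.0 inner end z 53.1
```

>>> {"fn": "servo_tool", "kwargs": {
  "motion": [
    [20,0,2,-0.2,0,0,-0.01],
    [20,0,1.5,-0.2,0,0,0]
  ]
}}

```text
time: 17.0
tool_pos: [639.0, -9.7, -1.3]
tcp_rot: [-179.7, 0.1, 115.7]
ft_force: [-9.1, -4.7, 2.6]
finger_gap: 22.5
```

```bash
python3 swing.py 109.5; python3 - <<'E'
from h import *
im=snapshot('wrist');np.save('w9.npy',im)
cv2.imwrite('pics/w9.png',cv2.convertScaleAbs(cv2.resize(im[0:150,130:390],None,fx=3,fy=3,interpolation=cv2.INTER_CUBIC),alpha=1.5))
im=snapshot('top');np.save('top9.npy',im)
E
```

```text
17.0 pose [639.   -9.7  -1.3] [-1.797e+02  1.000e-01  1.157e+02] F tool x,y,z -0.3 -10.3 2.6 Tz 0.19
S-P dist 30.9 lever 1.158 lean 0.374
level fix (array([0., 0., 0.]), array([-0.006,  0.002, -0.   ]))
mouth z 52.2 inner end z 52.3
```

Zero force at the dead point, then a firm stall at about 10 N: the handle is on its stop. I'll release the side load by turning back about the swivel, raise a bit and draw off.

>>> {"fn": "servo_tool", "kwargs": {
  "motion": [
    [20,0,-3,-1.5,-0.003,0,0.03],
    [20,0,-3,-1,-0.003,0,0.028],
    [20,0,0,-0.5,0,0,0]
  ]
}}

```text
time: 17.4
tool_pos: [633.3, -12.3, 1.2]
tcp_rot: [180.0, 0.1, 112.1]
ft_force: [-0.0, -0.7, -4.1]
finger_gap: 22.7
```

```bash
python3 swing.py 109.5
```

```text
17.4 pose [633.3 -12.3   1.2] [1.800e+02 1.000e-01 1.121e+02] F tool x,y,z -0.7 -0.3 -4.1 Tz 0.03
S-P dist 30.8 lever 1.174 lean 0.296
level fix (array([0., 0., 0.]), array([0.   , 0.002, 0.   ]))
mouth z 54.7 inner end z 54.8
```

>>> {"fn": "servo_tool", "kwargs": {
  "motion": [
    [20,-3,0,0,0,0,0],
    [20,-4,0,0,0,0,0],
    [20,-4,0,0,0,0,0],
    [20,-4,0,0,0,0,0]
  ]
}}

```text
time: 17.8
tool_pos: [640.0, -26.3, 1.4]
tcp_rot: [179.9, 0.1, 112.2]
ft_force: [-0.3, -0.2, -3.3]
finger_gap: 22.7
```

```bash
python3 swing.py 109.5
```

```text
17.8 pose [640.  -26.3   1.4] [1.799e+02 1.000e-01 1.122e+02] F tool x,y,z -0.0 -0.3 -3.3 Tz -0.0
S-P dist 45.7 lever 1.288 lean 0.184
level fix (array([0., 0., 0.]), array([0.002, 0.002, 0.   ]))
mouth z 55.0 inner end z 55.0
```

>>> {"fn": "servo_tool", "kwargs": {
  "motion": [
    [20,-5,-0.2,0,0,0,0],
    [20,-5,-0.2,0,0,0,0],
    [20,-5,-0.2,0,0,0,0]
  ]
}}

```text
time: 18.1
tool_pos: [645.7, -41.9, 1.4]
tcp_rot: [179.9, 0.1, 112.2]
ft_force: [-0.4, -0.0, -4.3]
finger_gap: 22.6
```

```bash
python3 swing.py 109.5
```

```text
18.1 pose [645.7 -41.9   1.4] [1.799e+02 1.000e-01 1.122e+02] F tool x,y,z 0.2 -0.4 -4.3 Tz -0.0
S-P dist 62.1 lever 1.328 lean 0.144
level fix (array([0., 0., 0.]), array([0.002, 0.002, 0.   ]))
mouth z 54.9 inner end z 55.0
```

>>> {"fn": "servo_tool", "kwargs": {
  "motion": [
    [20,-6,-0.1,0,0,0,0],
    [20,-6,-0.1,0,0,0,0],
    [20,-6,-0.1,0,0,0,0],
    [20,-6,0,0,0,0,0],
    [20,-6,0,0,0,0,0],
    [20,0,0,0,0,0,0]
  ]
}}

```text
time: 18.7
tool_pos: [658.1, -73.6, 1.5]
tcp_rot: [179.9, 0.1, 112.2]
ft_force: [0.6, -0.0, -4.2]
finger_gap: 22.7
```

>>> {"fn": "servo_tool", "kwargs": {
  "motion": [
    [20,0,0,-20,0,0,0],
    [20,0,0,-40,0,0,0],
    [20,0,0,-40,0,0,0]
  ]
}}

```text
time: 19.0
tool_pos: [651.3, -72.4, 94.1]
tcp_rot: [-179.3, -0.4, 112.1]
ft_force: [1.3, -0.3, -4.2]
finger_gap: 22.7
```

```bash
python3 swing.py 109.5; python3 - <<'E'
from h import *
print(tomove((474.7,-307.9,100),(180,0,63.1)))
cv2.imwrite('pics/t10.png',cv2.resize(snapshot('top')[140:240,90:300],None,fx=3.8,fy=3.8,interpolation=cv2.INTER_CUBIC))
E
```

```text
19.0 pose [651.3 -72.4  94.1] [-179.3   -0.4  112.1] F tool x,y,z -0.8 1.1 -4.2 Tz 0.0
S-P dist 93.1 lever 1.308 lean 0.162
level fix (array([0., 0., 0.]), array([-0.012, -0.007,  0.   ]))
mouth z 148.5 inner end z 148.2
(array([-151.6, -252.4,   -4. ]), array([-0.014, -0.002,  0.856]))
```

>>> {"fn": "servo_tool", "kwargs": {
  "motion": [
    [20,-19,-31,0,-0.012,-0.007,0],
    [20,-19,-31,0,0,0,0],
    [20,-19,-31,0,0,0,0],
    [20,-19,-31,0,0,0,0],
    [20,-19,-31,0,0,0,0],
    [20,-19,-31,0,0,0,0],
    [20,-19,-31,0,0,0,0],
    [20,-19,-31,0,0,0,0]
  ]
}}

```text
time: 19.85
tool_pos: [485.3, -310.9, 105.8]
tcp_rot: [178.8, 0.8, 112.7]
ft_force: [1.0, -0.5, -2.9]
finger_gap: 22.8
```

>>> {"fn": "servo_tool", "kwargs": {
  "motion": [
    [20,0,0,0,0,0,0.143],
    [20,0,0,0,0,0,0.143],
    [20,0,0,0,0,0,0.143],
    [20,0,0,0,0,0,0.143],
    [20,0,0,0,0,0,0.143],
    [20,0,0,0,0,0,0.14],
    [20,0,0,0,0,0,0]
  ]
}}

```text
time: 20.55
tool_pos: [481.3, -316.0, 104.7]
tcp_rot: [178.5, -0.4, 61.6]
ft_force: [0.7, -0.8, -3.5]
finger_gap: 23.0
```

```bash
cat > back.py <<'E'
from h import *
import sys
s=sense();print(s['time'],s['tool_pos'].round(1),s['tcp_rot'].round(1),s['ft_force'].round(1),s['finger_gap'])
print(tomove((474.7,-307.9,float(sys.argv[1])),(180,0,63.1)))
E
python3 back.py 30
```

```text
20.55 [ 481.3 -316.   104.7] [178.5  -0.4  61.6] [ 0.7 -0.8 -3.5] 22.957607811679
(array([  3.4, -11.6,  74.4]), array([ 0.026, -0.006, -0.027]))
```

>>> {"fn": "servo_tool", "kwargs": {
  "motion": [
    [20,3,-10,20,0.026,-0.006,-0.027],
    [20,0,0,25,0,0,0],
    [20,0,0,20,0,0,0],
    [20,0,0,0,0,0,0]
  ]
}}

```text
time: 20.95
tool_pos: [472.8, -306.4, 34.0]
tcp_rot: [-179.7, 0.0, 64.4]
ft_force: [-1.2, 0.9, -3.5]
finger_gap: 22.9
```

```bash
python3 back.py 4; python3 - <<'E'
from h import *
im=snapshot('wrist');np.save('w11.npy',im);g=cv2.cvtColor(im,cv2.COLOR_BGR2GRAY)
o=cv2.cvtColor(np.load('w7.npy'),cv2.COLOR_BGR2GRAY)
for n,k in (('now',g),('w7',o)):
    print(n,'mouth col 240..',k[14:30,228],k[14:30,288]); print(k[60,216:230],k[60,286:302],'seam',k[135:165,258])
E
```

```text
20.95 [ 472.8 -306.4   34. ] [-179.7    0.    64.4] [-1.2  0.9 -3.5] 22.878434973245728
(array([-0.6,  2.6, 29.9]), array([-0.005,  0.   ,  0.022]))
now mouth col 240.. [178 177 180 177 179 170 136  85  70  70  70  70  70  70  72  69] [179 179 176 181 180 169 118  80  75  76  75  75  78  75  75  76]
[96 94 96 96 96 89 78 75 71 73 71 72 72 73] [ 76  76  76  74  78  76  75  79  86  97  97  99 100 122 160 179] seam [75 76 73 76 75 72 73 73 74 76 73 77 72 71 73 76 74 76 74 73 76 74 74 70
 65 60 66 70 74 73]
w7 mouth col 240.. [107 108 108 110 106 110 100  74  63  68  64  66  67  63  66  69] [108 107 106 104 111 106 102  78  68  71  68  68  71  70  71  71]
[174 173 176 175 176 177 171 157 115  81  69  68  69  70] [ 72  75  75  74  74  76  75  74  81 117 148 162 162 160 159 159] seam [72 75 75 72 72 73 73 76 69 73 70 72 74 75 72 73 73 73 74 75 73 73 72 65
 63 67 68 68 69 71]
```

>>> {"fn": "servo_tool", "kwargs": {
  "motion": [
    [20,-0.5,2.5,6,0,0,0.022],
    [20,0,0,8,0,0,0],
    [20,0,0,6,0,0,0]
  ]
}}

```text
time: 21.3
tool_pos: [477.3, -309.4, 16.6]
tcp_rot: [-180.0, 0.1, 63.2]
ft_force: [-0.2, 0.3, -3.2]
finger_gap: 22.6
```

```bash
python3 back.py 3
```

```text
21.3 [ 477.3 -309.4   16.6] [-1.80e+02  1.00e-01  6.32e+01] [-0.2  0.3 -3.2] 22.635070484794408
(array([ 0.2, -3. , 13.6]), array([-0.   ,  0.002,  0.002]))
```

>>> {"fn": "servo_tool", "kwargs": {
  "motion": [
    [20,0,-2.5,4,0,0,0],
    [20,0,0,4,0,0,0],
    [20,0,0,2,0,0,0]
  ]
}}

```text
time: 21.6
tool_pos: [475.0, -308.5, 6.0]
tcp_rot: [180.0, 0.1, 63.3]
ft_force: [-0.3, 0.2, -4.2]
finger_gap: 22.6
```

```bash
python3 back.py 3
```

```text
21.6 [ 475.  -308.5    6. ] [1.80e+02 1.00e-01 6.33e+01] [-0.3  0.2 -4.2] 22.58066458691163
(array([ 0.4, -0.6,  3. ]), array([0.   , 0.002, 0.003]))
```

>>> {"fn": "servo_tool", "kwargs": {
  "motion": [
    [20,0,-0.5,1.5,0,0,0],
    [20,0,0,1.5,0,0,0],
    [20,0,0,1,0,0,0]
  ]
}}

```text
time: 21.9
tool_pos: [475.0, -308.5, 3.5]
tcp_rot: [180.0, 0.1, 63.3]
ft_force: [-5.0, 4.0, 6.3]
finger_gap: 22.6
```

```bash
python3 back.py 3
```

```text
21.9 [ 475.  -308.5    3.5] [1.80e+02 1.00e-01 6.33e+01] [-5.   4.   6.3] 22.647652932220783
(array([ 0.4, -0.5,  0.5]), array([0.001, 0.002, 0.003]))
```

Resting on the notch floor. Releasing now.

>>> {"fn": "servo_tool", "kwargs": {
  "motion": [
    [30,0,0,0,0,0,0],
    [45,0,0,0,0,0,0],
    [60,0,0,0,0,0,0],
    [85,0,0,0,0,0,0],
    [85,0,0,0,0,0,0],
    [85,0,0,-5,0,0,0],
    [85,0,0,-20,0,0,0],
    [85,0,0,-30,0,0,0],
    [85,0,0,-40,0,0,0],
    [85,20,0,-50,0,0,0]
  ]
}}

```text
time: 22.9
tool_pos: [479.3, -290.1, 144.0]
tcp_rot: [-179.4, 0.0, 63.1]
ft_force: [0.3, -1.2, -0.4]
finger_gap: 85.1
```

>>> {"fn": "servo_tool", "kwargs": {
  "motion": [
    [85,45,0,0,0,0,0],
    [85,0,0,-30,0,0,0],
    [85,0,0,0,0,0,0]
  ]
}}

```text
time: 23.2
tool_pos: [505.8, -250.1, 186.6]
tcp_rot: [179.6, 0.1, 63.2]
ft_force: [1.6, -0.5, 0.3]
finger_gap: 84.5
```

```bash
python3 - <<'E'
from h import *
import pickle
s=sense();print(s['time'],s['tool_pos'],s['tcp_rot'],s['ft_force'])
w=snapshot('wrist');t=snapshot('top');pickle.dump(s,open('w12.pkl','wb'))
a=cv2.resize(w[100:320,170:390],(400,400),interpolation=cv2.INTER_CUBIC)
b=cv2.resize(t[140:240,100:240],(560*5//7,400*5//7),interpolation=cv2.INTER_CUBIC)
b2=cv2.resize(cv2.imread('pics/top0.png'),(512,384))[140:240,100:240]; b2=cv2.resize(b2,(400,285),interpolation=cv2.INTER_CUBIC)
B=np.vstack([b,b2]);A=np.zeros((len(B),400,3),np.uint8);A[:400]=a
cv2.imwrite('pics/fin.png',cv2.convertScaleAbs(np.hstack([A,B]),alpha=1.5)); print(B.shape)
E
```

```text
23.2 [ 505.78503716 -250.05894087  186.64989699] [1.79640261e+02 6.97636134e-02 6.31714963e+01] [ 1.56068771 -0.50050732  0.25271924]
(570, 400, 3)
```

View pics/fin.png

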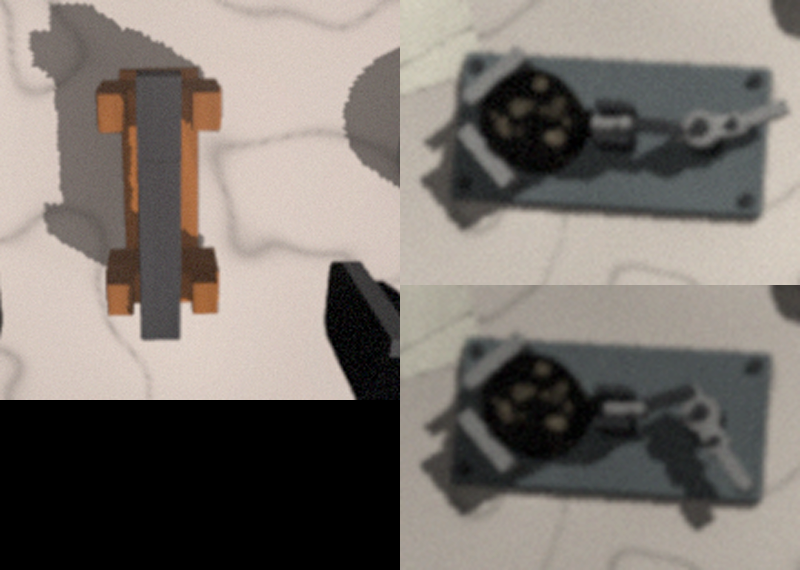

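```bash
python3 - <<'E'
from h import *
import pickle
c=cam('wrist',pickle.load(open('w12.pkl','rb'))); k=220/400
P=back(c,[(170+160*k,100+338*k),(170+159*k,100+75*k)],[69,69]);d=P[1]-P[0]
print((P[0]+P[1])/2,np.linalg.norm(d),np.degrees(np.arctan2(d[1],d[0])),'before 483.8,-290.2, 63.1')
hand_in()
E
```

```text
[ 484.42400422 -290.10030175   69.        ] 158.79375758744547 63.24808814541333 before 483.8,-290.2, 63.1
the job is handed in; nothing more can be done
```

The handle is locked, the bar is back in its cradle, and I handed the job in at about 23 s. No verdict came back.

**What I did:**
- I gripped the bar in its cradle and pushed it onto the leaning stub until it met the shoulder at about 6 N.
- I took up the stub's play and swung the handle over.
- At the stop I held about 10 N, eased off the side load and drew the bar off with almost no force.
- I laid the bar back down and lifted the gripper clear.

**Last checks:**
- **Bar:** it lies in both notches, socket end as before. Its centre is within about 1 mm and its line within 0.2° of where I first measured it.
- **Handle:** the top view shows it swung round with the link in line. The side force fell to zero near the dead point and then rose firmly against the stop. My pose estimate there was 1.16 to 1.18 rad, about 0.04 below the nominal 1.217; the pivot position is only good to 1–2 mm.
- **Pad force:** I could not measure it.
- **Tin, tape and spare core:** my moves stayed clear of all three, but I did not re-measure them at the end.

**What failed or disagreed:**
- My first grasp closed above the bar. The true fingertips appeared about 35 mm higher than the reported tool point.
- One insertion try touched the stub's end face at about 20 N because I had lowered the bar too far. My height estimate from image widths was wrong; the one from the cradle height was right.
- During the swing the arm sagged a few mm and tilted slightly. Side force peaked at about 14 N, and I corrected it on the way.

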